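Load a sample drawer behind the rack's drop gate

TASK

Slide the loose sample drawer, nose first, into the empty bay of the bench rack, letting the drawer's own front edge lift the hanging drop gate (keep the hand off the gate), until the gate falls shut behind the drawer. Then draw the drawer back by its handle until it bears on the gate, hold a light pull of about 8 N for half a second to prove that the gate holds, and let go, leaving the drawer resting against the closed gate. Be gentle with rack and gate, and leave everything else on the bench where it is.

Things in the scene. Friction and masses are not known exactly. Their poses are not given: they have to be found in the camera images.
- rack: Two-bay steel bench rack, fixed to the table. Origin on the table in the middle of the EMPTY bay's mouth, under the nominal gate line; +x points level into that bay, z up. The bay's lane runs along y = 0, 104 mm wide between 30 mm high rails from x = -27 mm inwards. The other bay, 140 mm away towards -y, is full: a like drawer behind a like gate, its handle sticking out. Leave it alone.
- rack_apron (a point): Front edge of the rack's floor sheet in the middle of the empty lane, on its top face; axes as the rack's: x = -112 mm, z = 4 mm of the rack. The drawer slides on this 4 mm thick sheet. From x = -69 to -27 mm the rails' mouth narrows from 125 to 104 mm. The gate's posts stand at x of about 0, y = +-58 mm, 84 mm high.
- rack_rear (a point): Foot of the rear stop wall in the middle of the empty lane, on its inner face and on the floor sheet: x = +190 mm, z = 4 mm of the rack; axes as the rack's. With its nose there the drawer's tail is 50 mm inside x = 0. A tie bar crosses above it, 56 mm over the table.
- gate (a joint): Swing of the empty bay's drop gate: plate 98 mm wide hung from an axle across the lane 72 mm above the table, reaching 38 mm down from it. 0 = hanging straight down, closed; grows as its lower edge swings into the bay and up (at most 1.5 rad). Lugs stop it swinging outwards; only its weight (0.13 kg) closes it. Riding on the drawer it reads about 1.0.
- gate_nominal (a point): Where the gate's axle should be: 72 mm above the table, mid-lane, at x = 0 of the rack. The gate's yoke sits on slotted feet: the real axle is up to 9 mm farther in or out than this point, unmeasured, so find the closed gate by feel. Its inner side is 2.5 mm inside the axle. The gate falls once the drawer's tail is 32 to 36 mm inside the axle (23 to 45 mm inside this point).
- drawer: The loose sample drawer: steel tray of capped tubes, 140 mm long, 100 mm wide, 46 mm high, 0.22 to 0.35 kg. Origin under the middle of the tray; +x points to the nose (goes in first, face at x = +70 mm); the tail wall is at x = -70 mm. A low steel stem (16 mm wide, 16 to 24 mm above the underside) runs back from the tail, under the gate, to the upright grip.
- drawer_grip (a point): Where to grasp the drawer: centre of its upright black grip, a flat plate 12 mm thick (across, along y), 34 mm long (x), reaching from 16 to 80 mm above the drawer's underside. This point is 58 mm above the underside, 100 mm behind the tail wall, 170 mm behind the tray's middle; axes as the drawer's.
- drawer_tail (a point): Middle of the outer face of the drawer's tail wall (the face that ends up against the gate), 23 mm above its underside; axes as the drawer's.
- wash_bottle: Bystander: white bottle with blue cap, 64 mm across, 115 mm high; origin under its middle.
- wide_jar: Bystander: white wide-mouth jar, 68 mm across, 85 mm high; origin under its middle.
- tape_roll: Bystander: roll of paper tape lying flat, 90 mm across, 24 mm high; origin under its middle.
- cold_pack: Bystander: flat blue cold pack, 170 x 95 x 30 mm; origin under its middle.
- sample_box: Bystander: closed white card box, 100 x 100 x 52 mm; origin under its middle.
- marker: Bystander: black marker pen, 138 mm long, 13 mm thick; origin under its middle.
- tip_cup: Bystander: white cup, 72 mm across, 75 mm high; origin under its middle.
There are look-alikes about, which are no part of the job. Leave any turquoise look-alike of the part that bears gate alone.

How it is judged (in metres and radians):
On the way, in this order (a step that is already met when the one before it is completed fails the run):
1. the drawer's front edge has lifted the gate and the gate rides on the drawer (value of joint gate above 0.75 rad and contact force between drawer and gate above 0.1 N), for 0.1 s.
2. the gate has fallen shut behind the drawer (value of joint gate below 0.08 rad and x of drawer_tail in the frame of rack above 0.018 m), for 0.15 s.
3. the drawer is pulled back against the closed gate with at least 4 N for 0.3 s (value of joint gate below 0.08 rad and contact force between drawer and gate above 4 N), for 0.3 s.
At the end, for the whole second after the job is handed in: The gate hangs closed (within 0.08 rad) behind the drawer; the drawer stands flat on the rack's floor in line with the bay (both within 0.05 rad), its tail wall 0 to 7 mm inside the gate's axle (touching the gate or within 4.5 mm of it), at rest and let go (value of joint gate below 0.08 rad and x of drawer_tail in the frame of gate between 0 and 0.007 m and z of drawer in the frame of rack below 0.007 m and angle between the x axis of drawer and the x axis of rack, either way round below 0.05 rad and angle between drawer's own z axis and vertical below 0.05 rad and linear speed of drawer below 0.01 m/s).
It fails at once if the drawer bears on the gate with more than 16 N (contact force between drawer and gate above 16 N).
It fails at once if the drawer is forced against the rack with more than 30 N (contact force between drawer and rack above 30 N).
It fails at once if the hand or arm touches the gate (contact force between any of the fingers, the arm and gate above 0.5 N).
It fails at once if a bystander is moved by more than 30 mm (distance of any of wash_bottle, wide_jar, tape_roll, cold_pack, sample_box, marker, tip_cup from where it was at the start of the episode above 0.03 m).
It also fails if it takes over 72 s, if anything falls off the work surface, if the arm or the gripper's body presses on something with over 40 N, if the wrist force passes 120 N, or if a joint passes its speed limit or range.

ROBOT

A 6-joint arm with a two-finger parallel gripper is mounted at the origin on the work surface. World frame = base frame: x ahead of the robot, y to its left, z up, the work surface at z = 0. Lengths are in m, angles in degrees, forces in N, time in s.
With the tool pointing down it reaches from about 0.35 to 0.725 m from the base axis. Payload 6 kg.
Tool frame: the origin (TCP) lies at the very end of the fingers, on their centre line; the grasp point (between the pads) lies 19 mm behind it; z points along the fingers, y is the direction in which the jaws open and shut (so a half turn about z gives the same grasp; the last joint's range is limited). The gripper opens to 85 mm and grips with 20 to 120 N. Pads are 22 mm wide; open, the fingers measure 114 mm over their backs; the gripper's body (76 mm by 85 mm) begins 54 mm behind the grasp point. The pads swing forward as they close: fully open they stand 13 mm farther back than shut.
Start: joints at [83.52, 2.303, 4.859, 0, -92.561, -19.12], TCP at [0.259, 0.541, 0.231] pointing down, gripper open.
Joint ranges: [-146.85, 146.85], [-73.84, 115.35], [-62.03, 85.46], [-188.31, 113.3], [-161.28, -10.13], [-171.36, 171.36]. Speed limits (degrees/s): [147.25, 147.25, 172.46, 180, 180, 180].

INTERFACE

Orientations are given as a 3x3 rotation matrix whose columns are the frame's x, y, z axes.
In Python, from workcell import arm gives the robot as it stands.
- The arm moves only by the shell command python3 -m handwheel 'ROWS' [FORCE]. ROWS is JSON, a list of rows, each an object of numbers: "jaw": the finger opening in cm, from 0 to 8.54; "x", "y", "z": the shift along the tool's x, y, z in cm; "wx", "wy", "wz": the turn, a rotation vector about the tool's x, y, z in degrees. A call has 1 to 5 rows; each row is the pose to reach, as a shift and turn from the pose commanded when the call began, along the tool's axes at that moment; what a row does not reach only later rows make up. A row lasts 1/12 s, in which the tool goes at most 41.7 mm and 7.16 degrees, less where a joint would pass 70% of its speed; a pose out of reach is approached as far as the arm can. A call with a gripper value outside its range is refused whole. The fingers move at their own pace and stop on an object; FORCE is the grip in N (left out, the last holds). Time passes only in rows, so rows that repeat a pose let the fingers close. It gives the time, the measured TCP pose, the force and the opening at its end, in the units of the state.
- arm.read_state(): the state, without advancing time (a new reading comes with each control period).
- arm.get_image(name): name is "scene" or "top" or "wrist"; returns (picture, depth): 420x560x3 uint8, red, green, blue; 420x560 float32, m along the optical axis (not along the pixel's ray), 0 where there is no reading.
- arm.camera_params(name): a dict with "fx", "fy", "cx", "cy" (pixels), "distortion" ([k1, k2, p1, p2, k3] as OpenCV has them; the pictures are not rectified), "T" (4x4, takes a point from camera to world coordinates). Camera axes: x right, y down, z forward; pixel columns grow to the right and rows downward; lengths in m; the calibration is good to about 2 mm. A picture is of the moment at which its call begins: read the wrist's pose just before it. camera_params takes no time and is no camera call; for the wrist camera it gives the pose at the moment of the call.
- arm.job_done(): hands the job in, once; it reports no verdict.
The state is a dict: "time": time; "qpos": joint angles; "joint_vel": joint speeds; "joint_efforts": joint torques, N m; "eef_pos": TCP position; "ee_rot": TCP orientation; "force": force on the tool from outside, world axes, zero at the start; "moment": the same for the moment, N m; "gripper_width": opening from 0.0 (shut) to 1.0 (fully open).
Only numpy, scipy, OpenCV 4.12 (cv2) and the standard library are available. Lean on these libraries where they do the work, as an engineer would, in place of code of your own. Each camera call takes 0.05 s, during which the arm holds its last target.

## Working session

There is one attempt and no reset: what is moved stays moved. The work goes in short steps, Python scripts to look and compute and a shell command to move; the robot and the scene stay as the last step left them, time stands still between calls to the robot, and variables do not carry over. Pictures are saved under pics/ and viewed, and the job is handed in when it is done.

```bash
mkdir -p pics; ls
cat > h.py <<'E'
import numpy as np, cv2
from workcell import arm
def snap(n,f):
    im,d=arm.get_image(n); p=arm.camera_params(n)
    cv2.imwrite(f'pics/{f}.png',im[:,:,::-1]); np.savez(f'pics/{f}.npz',im=im,d=d,**{k:np.array(v) for k,v in p.items()})
def ld(f): return np.load(f'pics/{f}.npz')
def ray(f,uv):
    c=ld(f);K=np.array([[c['fx'],0,c['cx']],[0,c['fy'],c['cy']],[0,0,1]],float)
    n=cv2.undistortPoints(np.array(uv,float).reshape(-1,1,2),K,np.array(c['distortion'],float)).reshape(-1,2)
    return c['T'],np.c_[n,np.ones(len(n))]
def plane(f,uv,z):
    T,n=ray(f,uv);d=n@T[:3,:3].T;o=T[:3,3]
    return o+d*((z-o[2])/d[:,2])[:,None]
def dep(f,uv):
    T,n=ray(f,uv);d=ld(f)['d'];z=np.array([d[int(round(v)),int(round(u))] for u,v in uv])
    return (n*z[:,None])@T[:3,:3].T+T[:3,3]
def cloud(f):
    d=ld(f)['d'];v,u=np.mgrid[:420,:560];uv=np.c_[u.ravel(),v.ravel()]
    T,n=ray(f,uv);z=d.ravel();P=(n*z[:,None])@T[:3,:3].T+T[:3,3];P[z==0]=np.nan
    return P.reshape(420,560,3)
E
python3 - <<'E'
from h import *
snap('scene','s0');snap('top','t0');snap('wrist','w0')
s=arm.read_state();print(s)
for n in('scene','top'):print(arm.camera_params(n))
E
```

```text
pics
{'time': 0.15, 'qpos': array([ 8.35216506e+01,  2.33315341e+00,  4.81572309e+00, -1.86293150e-02,
       -9.25603327e+01, -1.91215881e+01]), 'joint_vel': array([-0.00427094, -0.07418996,  0.15064339,  0.15351909,  0.01449203,
        0.01140043]), 'joint_efforts': array([-2.15339627e-03, -3.68613696e+01,  3.47689962e+01,  6.93620682e+00,
       -4.43370678e-03,  5.92134640e-06]), 'eef_pos': array([0.25907219, 0.54091794, 0.23048914]), 'ee_rot': array([[ 9.01839211e-01, -4.32071534e-01, -4.75876654e-04],
       [-4.32071774e-01, -9.01838268e-01, -1.31190827e-03],
       [ 1.37674441e-04,  1.38874319e-03, -9.99999026e-01]]), 'force': array([ 0.32526967,  0.59934634, -0.75697987]), 'moment': array([-0.0646545 , -0.00694663, -0.01763575]), 'gripper_width': 0.9999387100075966}
{'fx': 508.76616729787594, 'fy': 508.76616729787594, 'cx': 286.9869837216036, 'cy': 206.4004336315494, 'distortion': array([-0.19245825,  0.        ,  0.        ,  0.        ,  0.        ]), 'T': array([[-0.13903146,  0.78679068, -0.60135736,  1.38116104],
       [ 0.99016502,  0.12001637, -0.0718979 ,  0.18059116],
       [ 0.01560413, -0.60543909, -0.79573866,  1.22623781],
       [ 0.        ,  0.        ,  0.        ,  1.        ]])}
{'fx': 546.5655928527634, 'fy': 546.5655928527634, 'cx': 281.11751690122907, 'cy': 213.723411137395, 'distortion': array([0.01022026, 0.        , 0.        , 0.        , 0.        ]), 'T': array([[ 2.00589168e-02, -9.84570395e-01,  1.73835488e-01,
         2.84732233e-01],
       [-9.99798157e-01, -1.95562964e-02,  4.60387908e-03,
         5.83009022e-02],
       [-1.13326470e-03, -1.73892750e-01, -9.84763945e-01,
         1.39001451e+00],
       [ 0.00000000e+00,  0.00000000e+00,  0.00000000e+00,
         1.00000000e+00]])}
```

View pics/s0.png

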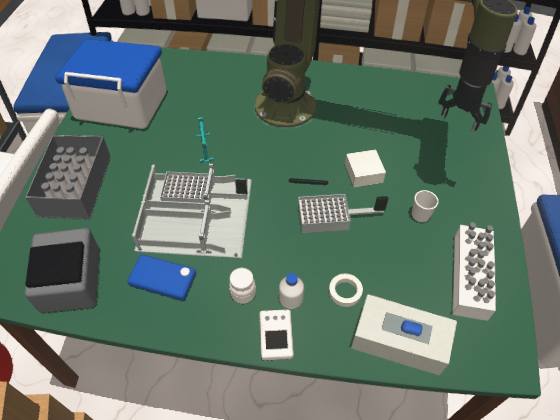

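View pics/t0.png

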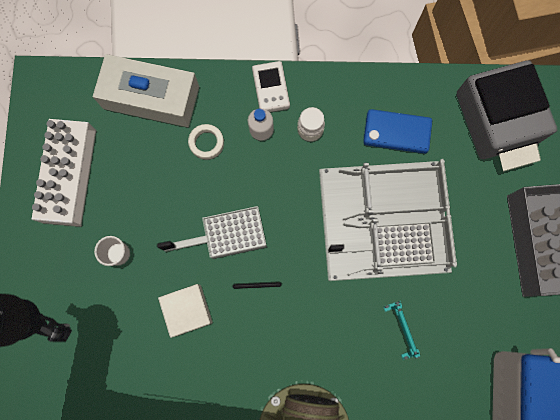

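Run:
```python
from h import *
t=ld('t0')['im'];s=ld('s0')['im']
cv2.imwrite('pics/tr.png',cv2.resize(t[150:290,310:465],None,fx=5,fy=5,interpolation=cv2.INTER_CUBIC)[:,:800,::-1][:600])
cv2.imwrite('pics/td.png',cv2.resize(t[195:270,145:275],None,fx=6,fy=6,interpolation=cv2.INTER_CUBIC)[:,:,::-1])
cv2.imwrite('pics/sr.png',cv2.resize(s[160:260,125:260],None,fx=5,fy=5,interpolation=cv2.INTER_CUBIC)[:,:,::-1])
```

```text
(no output)
```

View pics/tr.png

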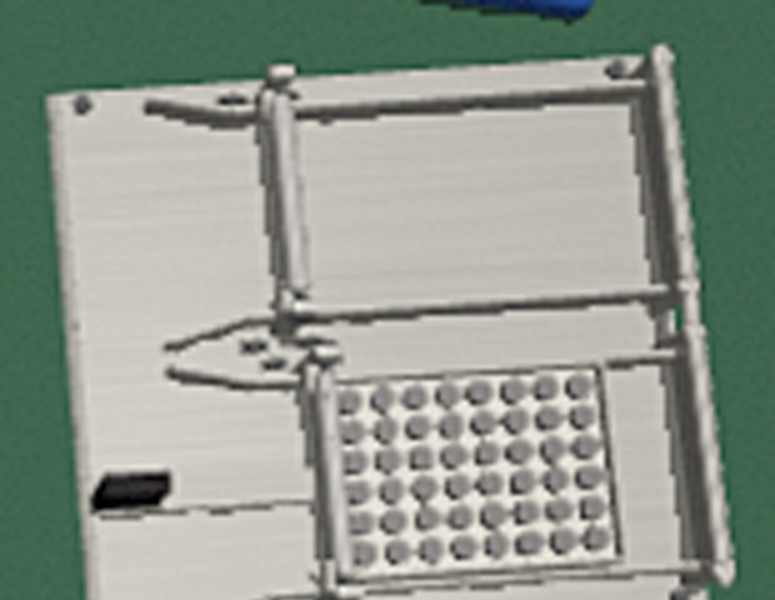

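View pics/td.png

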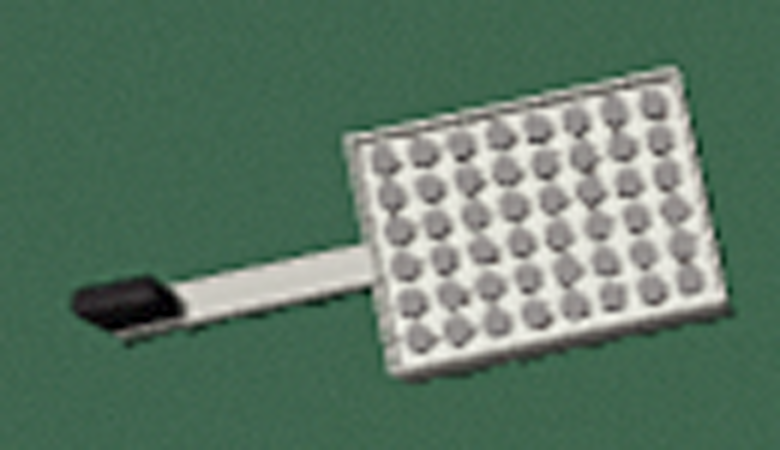

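View pics/sr.png

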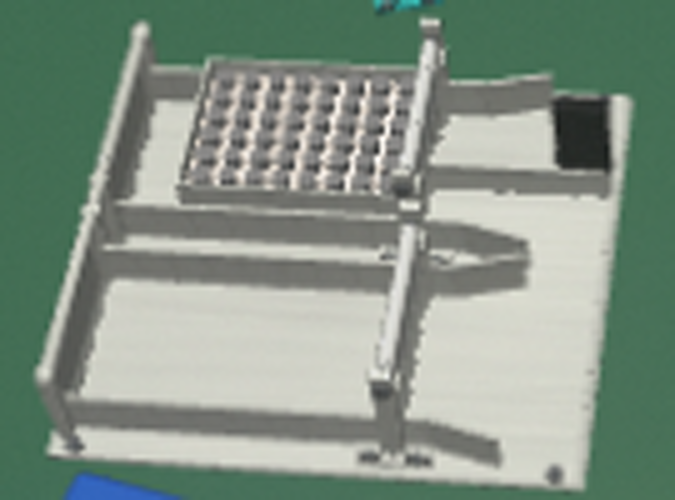

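Run:
```python
from h import *
for f in('t0',):
    P=cloud(f);z=P[...,2]
    h=np.clip(np.nan_to_num(z)*1000*2.5,0,255).astype(np.uint8)
    c=cv2.applyColorMap(h,cv2.COLORMAP_JET)
    cv2.imwrite('pics/zr.png',cv2.resize(c[150:290,310:465],None,fx=5,fy=5,interpolation=cv2.INTER_NEAREST))
# drawer top by depth
m=((z>0.038)&(z<0.056)).astype(np.uint8); m[:,:190]=0;m[:,280:]=0;m[:195]=0;m[275:]=0
m=cv2.morphologyEx(m,cv2.MORPH_OPEN,np.ones((3,3)))
q=P[m>0];print(len(q),np.median(q[:,2]))
r=cv2.minAreaRect((q[:,:2]*1000).astype(np.float32));print('drawer dep',r)
ys,xs=np.nonzero(m);w=plane('t0',np.c_[xs,ys],0.046);print('drawer plane',cv2.minAreaRect((w[:,:2]*1000).astype(np.float32)))
im=ld('t0')['im'].astype(int);b=((im.max(2)<60)).astype(np.uint8);b[:,:150]=0;b[:,195:]=0;b[:230]=0;b[260:]=0
ys,xs=np.nonzero(b);
g=P[b>0];g=g[g[:,2]>0.07];print('grip',len(g),np.median(g,0),cv2.minAreaRect((g[:,:2]*1000).astype(np.float32)))
for y in range(150,290,1):pass
print('table z', np.nanmedian(z[200:250,285:310]), 'sheet',np.nanmedian(z[180:210,385:420]))
```

```text
985 0.04492874941464864
drawer dep ((476.6698303222656, 180.7012939453125), (89.46868133544922, 127.16703796386719), 12.737031936645508)
drawer plane ((476.0963134765625, 179.99130249023438), (88.64571380615234, 127.40538787841797), 13.630292892456055)
grip 72 [0.43618909 0.34511087 0.078987  ] ((436.21673583984375, 345.77435302734375), (11.71165943145752, 34.50984191894531), 15.122819900512695)
table z 0.0006217835629290791 sheet 0.00502362838705106
```

View pics/zr.png

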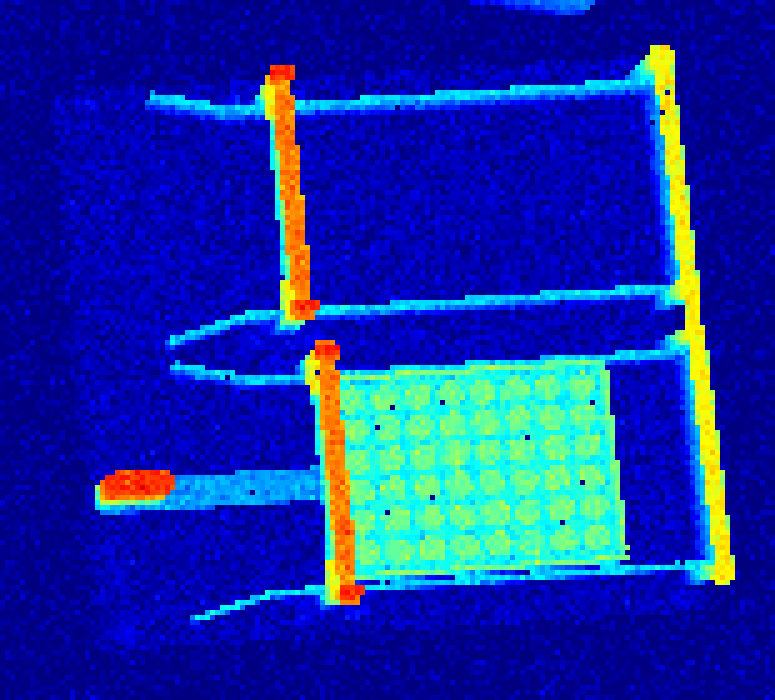

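```bash
cat > rk.py <<'E'
from h import *
P=cloud('t0');z=P[...,2]
def reg(x0,x1,y0,y1,za,zb):  # crop coords/5
    m=np.zeros(z.shape,bool);m[150+y0//5:150+y1//5,310+x0//5:310+x1//5]=1
    return P[m&(z>za)&(z<zb)]
def line(q):
    vx,vy,x,y=cv2.fitLine((q[:,:2]).astype(np.float32),cv2.DIST_HUBER,0,1e-4,1e-4).ravel()
    if vy>0:vx,vy=-vx,-vy
    return np.array([vx,vy]),np.array([x,y])
A=reg(320,630,70,125,.026,.045);B=reg(330,650,280,325,.026,.045)
print(len(A),np.percentile(A[:,2],[10,50,90]),len(B),np.percentile(B[:,2],[10,50,90]))
da,pa=line(A);db,pb=line(B)
print('ang',np.degrees(np.arctan2(da[0],-da[1])),np.degrees(np.arctan2(db[0],-db[1])))
n=np.array([-(da+db)[1],(da+db)[0]]);n/=np.linalg.norm(n);u=(da+db)/np.linalg.norm(da+db)
print('u',u,'n',n,'rails n',pa@n,pb@n,'sep',(pa-pb)@n,'mid',(pa+pb)@n/2)
G=reg(265,320,110,290,.074,.088);print('axle bar',np.percentile(G[:,2],[10,50,90]));dg,pg=line(G);print('gate bar s',(G[:,:2]@u).mean(),np.degrees(np.arctan2(-dg[1],dg[0])), 'n',(G[:,:2]@n).min(),(G[:,:2]@n).max())
for r in((265,300,60,85),(285,325,295,320)):
    q=reg(*r,.079,.1);print('post',len(q),np.median(q[:,2]),(q[:,:2]@u).mean(),(q[:,:2]@n).mean())
T=reg(640,700,90,280,.045,.07);print('tie',np.median(T[:,2]),(T[:,:2]@u).mean(),(T[:,:2]@u).min(),(T[:,:2]@u).max())
# other gate
G=reg(300,365,370,580,.074,.088);print('gate2 s',(G[:,:2]@u).mean(),'n',(G[:,:2]@n).mean())
# sheet front edge by colour
im=ld('t0')['im'].astype(int)
es=[]
for v in range(175,245):
    row=im[v,310:345];sat=row[:,1]-row[:,0];k=np.argmax(sat<12)
    if k>0: es.append((310+k-.5,v))
w=plane('t0',es,0.004);s=w[:,:2]@u;print('front edge',np.median(s),s.std(),'-> origin s',np.median(s)+.112)
E
python3 rk.py
```

```text
121 [0.02835758 0.0335729  0.03718727] 115 [0.02894116 0.03391221 0.0377785 ]
ang 4.829863 5.178838
u [ 0.08723138 -0.9961881 ] n [0.9961881  0.08723138] rails n 0.6236974 0.51683253 sep 0.106864855 mid 0.57026494
axle bar [0.07474827 0.07709399 0.08076714]
gate bar s 0.197862034514935 174.60165 n 0.5218671357299437 0.610757165664834
post 15 0.08480861987523203 0.19781197121823613 0.628869894109933
post 12 0.08437762558221118 0.19867958561078505 0.5114417038509008
tie 0.06359146763390289 0.3921135015778486 0.38701471583869845 0.40047204420638094
gate2 s 0.20683521939607316 n 0.4306077440555326
front edge 0.08782177654588684 0.0007277707194824949 -> origin s 0.19982177654588684
```

```bash
cat > go.py <<'E'
# usage: go.py x y z yaw(deg: world angle of tool y, mod 180) -> shift/turn in tool axes
import sys
from h import *
from scipy.spatial.transform import Rotation as Ro
s=arm.read_state();R=s['ee_rot'];p=s['eef_pos']
t=np.array(list(map(float,sys.argv[1:4])));a=np.radians(float(sys.argv[4]))
best=None
for k in(0,np.pi):
    y=np.array([np.cos(a+k),np.sin(a+k),0]);z=np.array([0,0,-1.]);x=np.cross(y,z)
    w=Ro.from_matrix(R.T@np.c_[x,y,z]).as_rotvec(degrees=True)
    if best is None or np.linalg.norm(w)<np.linalg.norm(best):best=w
print('t',s['time'],'pos',p.round(4),'yaw',np.degrees(np.arctan2(R[1,1],R[0,1])).round(2),'F',s['force'].round(2),'M',s['moment'].round(2),'w',round(float(s['gripper_width']),3),'q',s['qpos'].round(1))
print('shift cm',(R.T@(t-p)*100).round(2),'turn',best.round(2))
E
python3 go.py 0.436 0.3455 0.13 13.7
python3 - <<'E'
from h import *
P=cloud('t0')
print(np.nanmin(P[100:140,240:330].reshape(-1,3)[P[100:140,240:330,2].ravel()>.03],0), dep('t0',[(206,158),(260,285),(185,300)]))
E
python3 -m handwheel '[{"x":5,"y":2,"z":2,"wz":7},{"x":9,"y":4,"z":4,"wz":14},{"x":13,"y":6,"z":6,"wz":21},{"x":17,"y":7,"z":7,"wz":28},{"x":20,"y":8,"z":8,"wz":35}]'
python3 go.py 0.436 0.3455 0.13 13.7
```

```text
t 0.15 pos [0.2591 0.5409 0.2305] yaw -115.6 F [ 0.33  0.6  -0.76] M [-0.06 -0.01 -0.02] w 1.0 q [ 83.5   2.3   4.8  -0.  -92.6 -19.1]
shift cm [24.4   9.97 10.07] turn [ 7.00e-02 -4.00e-02  5.07e+01]
[ 0.72423899 -0.04150744  0.03000045] [[0.67086577 0.26310353 0.0145256 ]
 [0.34580936 0.11389311 0.01319292]
 [0.30458005 0.29310585 0.04933532]]
t 0.15 pos [0.2591 0.5409 0.2305] yaw -115.6 F [ 0.33  0.6  -0.76] M [-0.06 -0.01 -0.02] w 1.0 q [ 83.5   2.3   4.8  -0.  -92.6 -19.1]
shift cm [24.4   9.97 10.07] turn [ 7.00e-02 -4.00e-02  5.07e+01]invalid input
```

```bash
python3 -m handwheel '[{"jaw":8.5,"x":5,"y":2,"z":2,"wx":0,"wy":0,"wz":7},{"jaw":8.5,"x":9,"y":4,"z":4,"wx":0,"wy":0,"wz":14},{"jaw":8.5,"x":13,"y":6,"z":6,"wx":0,"wy":0,"wz":21},{"jaw":8.5,"x":17,"y":7,"z":7,"wx":0,"wy":0,"wz":28},{"jaw":8.5,"x":20,"y":8,"z":8,"wx":0,"wy":0,"wz":35}]'
python3 go.py 0.436 0.3455 0.13 13.7
```

```text
time: 0.57
eef_pos: [0.3905, 0.3955, 0.157]
ee_rot: [[0.486, -0.874, -0.0], [-0.874, -0.486, -0.0], [0.0, 0.0, -1.0]]
force: [0.5, 0.6, 1.0]
gripper_width: 0.995
t 0.5667 pos [0.3905 0.3955 0.157 ] yaw -150.89 F [0.48 0.59 0.99] M [ 0.08 -0.08  0.04] w 0.995 q [ 66.1  -4.2  -9.3  -0.  -84.9 -36.9]
shift cm [ 6.58 -1.54  2.7 ] turn [ 3.000e-02 -1.000e-02  1.541e+01]
```

```bash
python3 -m handwheel '[{"jaw":8.5,"x":3,"y":-0.7,"z":1.3,"wx":0,"wy":0,"wz":7},{"jaw":8.5,"x":6.5,"y":-1.5,"z":2.5,"wx":0,"wy":0,"wz":14},{"jaw":8.5,"x":6.5,"y":-1.5,"z":2.5,"wx":0,"wy":0,"wz":15.4},{"jaw":8.5,"x":6.5,"y":-1.5,"z":2.5,"wx":0,"wy":0,"wz":15.4}]'
python3 go.py 0.436 0.3455 0.039 13.7
python3 -c "
from h import *
snap('wrist','w1')"
```

```text
time: 0.9
eef_pos: [0.4357, 0.3461, 0.1318]
ee_rot: [[0.238, -0.971, -0.001], [-0.971, -0.238, -0.002], [0.001, 0.002, -1.0]]
force: [0.3, -0.1, 0.7]
gripper_width: 0.995
t 0.9 pos [0.4357 0.3461 0.1318] yaw -166.22 F [ 0.27 -0.1   0.67] M [-0.    0.01  0.06] w 0.995 q [ 59.1  -3.6 -11.3  -0.  -82.4 -45.4]
shift cm [ 0.05 -0.03  9.28] turn [ 0.09 -0.08  0.08]
```

View pics/w1.png

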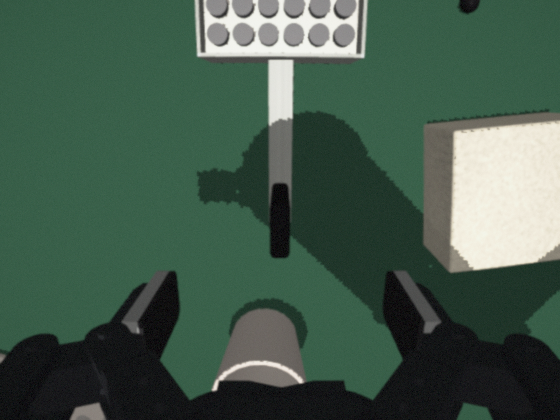

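```bash
python3 - <<'E'
from h import *
im=ld('w1')['im'].astype(int);b=(im.max(2)<50);b[:,:250]=0;b[:,310:]=0;b[:175]=0;b[262:]=0
P=cloud('w1');g=P[b];g=g[(g[:,2]>.072)];print(len(g),np.median(g,0),cv2.minAreaRect((g[:,:2]*1000).astype(np.float32)))
E
python3 -m handwheel '[{"jaw":5,"x":0,"y":0,"z":3,"wx":0,"wy":0,"wz":0},{"jaw":5,"x":0,"y":0,"z":6,"wx":0,"wy":0,"wz":0},{"jaw":5,"x":0,"y":0,"z":8.3,"wx":0,"wy":0,"wz":0},{"jaw":5,"x":0,"y":0,"z":9.3,"wx":0,"wy":0,"wz":0},{"jaw":5,"x":0,"y":0,"z":9.3,"wx":0,"wy":0,"wz":0}]' 60
python3 go.py 0.436 0.3455 0.039 13.7
```

```text
1093 [0.43631421 0.34615229 0.08028381] ((436.0679931640625, 348.2188415527344), (11.785320281982422, 33.43174362182617), 14.14171028137207)
time: 1.37
eef_pos: [0.4335, 0.3476, 0.0377]
ee_rot: [[0.244, -0.97, -0.003], [-0.97, -0.244, -0.003], [0.003, 0.003, -1.0]]
force: [-0.7, -0.6, -1.1]
gripper_width: 0.59
t 1.3667 pos [0.4335 0.3476 0.0377] yaw -165.86 F [-0.65 -0.6  -1.13] M [-0.01  0.01 -0.02] w 0.59 q [ 59.4  -0.5 -18.4  -0.  -72.4 -45.3]
shift cm [ 0.27 -0.19 -0.13] turn [ 0.19 -0.15  0.44]
```

```bash
python3 -m handwheel '[{"jaw":5,"x":0,"y":0,"z":0,"wx":0,"wy":0,"wz":0},{"jaw":5,"x":0,"y":0,"z":0,"wx":0,"wy":0,"wz":0}]' 60
python3 go.py 0.4362 0.3475 0.039 13.9
```

```text
time: 1.53
eef_pos: [0.4357, 0.3492, 0.0423]
ee_rot: [[0.243, -0.97, 0.002], [-0.97, -0.243, 0.002], [-0.002, -0.003, -1.0]]
force: [0.8, -0.1, 0.7]
gripper_width: 0.587
t 1.5333 pos [0.4357 0.3492 0.0423] yaw -165.92 F [ 0.82 -0.12  0.7 ] M [-0.   -0.05  0.  ] w 0.587 q [ 59.4  -0.7 -18.1   0.1 -72.4 -45.3]
shift cm [ 0.18 -0.01  0.33] turn [-0.17  0.09  0.18]
```

```bash
python3 -m handwheel '[{"jaw":0.5,"x":0.1,"y":0,"z":0.1,"wx":0,"wy":0,"wz":0},{"jaw":0.5,"x":0.1,"y":0,"z":0.1,"wx":0,"wy":0,"wz":0},{"jaw":0.5,"x":0.1,"y":0,"z":0.1,"wx":0,"wy":0,"wz":0},{"jaw":0.5,"x":0.1,"y":0,"z":0.1,"wx":0,"wy":0,"wz":0},{"jaw":0.5,"x":0.1,"y":0,"z":0.1,"wx":0,"wy":0,"wz":0}]' 110
python3 -m handwheel '[{"jaw":0.5,"x":0,"y":0,"z":0,"wx":0,"wy":0,"wz":0},{"jaw":0.5,"x":0,"y":0,"z":0,"wx":0,"wy":0,"wz":0}]'
python3 go.py 0.4362 0.3475 0.039 13.7
python3 -c "
from h import *
snap('wrist','w2')"
```

```text
time: 1.95
eef_pos: [0.4355, 0.3472, 0.0399]
ee_rot: [[0.242, -0.97, 0.001], [-0.97, -0.242, 0.001], [-0.001, -0.001, -1.0]]
force: [-1.7, 0.6, 3.6]
gripper_width: 0.124
time: 2.12
eef_pos: [0.4355, 0.3473, 0.0398]
ee_rot: [[0.242, -0.97, 0.001], [-0.97, -0.242, 0.001], [-0.001, -0.001, -1.0]]
force: [-1.9, 1.9, 5.4]
gripper_width: 0.121
t 2.1167 pos [0.4355 0.3473 0.0398] yaw -165.99 F [-1.87  1.9   5.4 ] M [ 0.1   0.7  -0.24] w 0.121 q [ 59.2  -0.7 -18.3   0.  -72.3 -45.2]
shift cm [-0.   -0.07  0.08] turn [-0.06  0.03  0.31]
```

View pics/w2.png

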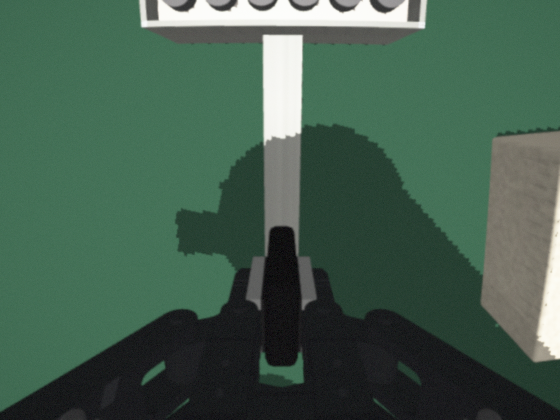

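```bash
python3 -m handwheel '[{"jaw":0.5,"x":0,"y":0,"z":-0.5,"wx":0,"wy":0,"wz":0},{"jaw":0.5,"x":0,"y":0,"z":-1,"wx":0,"wy":0,"wz":0},{"jaw":0.5,"x":0,"y":0,"z":-1.5,"wx":0,"wy":0,"wz":0},{"jaw":0.5,"x":0,"y":0,"z":-1.5,"wx":0,"wy":0,"wz":0}]'
cat > dr.py <<'E'
import sys
from h import *
f=sys.argv[1];snap('scene',f+'s')
# tray top plane from depth in scene cam: bright low-sat grey region around the expected spot
P=cloud(f+'s');cx,cy=float(sys.argv[2]),float(sys.argv[3])
m=(np.hypot(P[...,0]-cx,P[...,1]-cy)<.1)&(P[...,2]>.03)&(P[...,2]<.09)
q=P[m];q=q[np.hypot(q[:,0]-cx,q[:,1]-cy)<.045]
c,_,_,_=np.linalg.lstsq(np.c_[q[:,:2]-[cx,cy],np.ones(len(q))],q[:,2],rcond=None);print('plane z',c,'n',len(q))
r=cv2.minAreaRect((P[m][:,:2]*1000).astype(np.float32));print(r)
E
python3 dr.py a 0.476 0.181; python3 go.py 0.4362 0.3475 0.055 13.7
```

```text
time: 2.5
eef_pos: [0.4355, 0.3471, 0.0548]
ee_rot: [[0.242, -0.97, 0.001], [-0.97, -0.242, 0.001], [-0.001, -0.001, -1.0]]
force: [-0.4, 0.4, -1.9]
gripper_width: 0.124
plane z [0.00160336 0.01155773 0.05247757] n 596
((475.810791015625, 194.42970275878906), (108.57363891601562, 171.6565704345703), 13.910957336425781)
t 2.55 pos [0.4354 0.3471 0.0543] yaw -166.0 F [-0.66 -0.31 -2.36] M [ 0.43  0.09 -0.04] w 0.126 q [ 59.2  -1.3 -17.4  -0.  -73.9 -45.2]
shift cm [-0.02 -0.09 -0.07] turn [-0.02  0.03  0.3 ]
```

View pics/as.png

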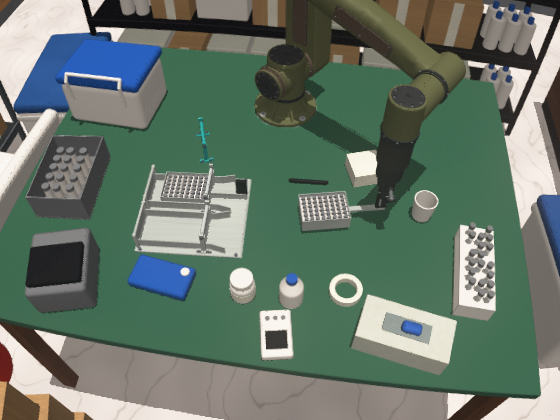

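Run:
```python
from h import *
cx,cy=.476,.181
for f in('s0','as'):
    P=cloud(f);q=P[(np.hypot(P[...,0]-cx,P[...,1]-cy)<.045)&(P[...,2]>.02)]
    c=np.linalg.lstsq(np.c_[q[:,:2]-[cx,cy],np.ones(len(q))],q[:,2],rcond=None)[0];print(f,c,len(q))
```

```text
s0 [-0.00071315  0.00300719  0.03862244] 597
as [0.00160336 0.01155773 0.05247757] 596
```

```bash
python3 go.py 0.5523 0.229 0.055 5.0
```

```text
t 2.55 pos [0.4354 0.3471 0.0543] yaw -166.0 F [-0.66 -0.31 -2.36] M [ 0.43  0.09 -0.04] w 0.126 q [ 59.2  -1.3 -17.4  -0.  -73.9 -45.2]
shift cm [14.28 -8.49 -0.08] turn [-0.02  0.03  9.  ]
```

```bash
python3 -m handwheel '[{"jaw":0.5,"x":1,"y":-0.6,"z":0,"wx":0,"wy":0,"wz":0.6},{"jaw":0.5,"x":2.5,"y":-1.5,"z":0,"wx":0,"wy":0,"wz":1.6},{"jaw":0.5,"x":4,"y":-2.4,"z":0,"wx":0,"wy":0,"wz":2.6},{"jaw":0.5,"x":5.5,"y":-3.3,"z":0,"wx":0,"wy":0,"wz":3.6},{"jaw":0.5,"x":7,"y":-4.2,"z":0,"wx":0,"wy":0,"wz":4.5}]'
python3 go.py 0.5523 0.229 0.055 5.0
```

```text
time: 2.97
eef_pos: [0.4934, 0.288, 0.0534]
ee_rot: [[0.164, -0.986, -0.001], [-0.986, -0.164, -0.001], [0.0, 0.001, -1.0]]
force: [0.2, -0.4, -3.6]
gripper_width: 0.123
t 2.9667 pos [0.4934 0.288  0.0534] yaw -170.56 F [ 0.18 -0.36 -3.6 ] M [ 0.49  0.05 -0.  ] w 0.123 q [ 50.4   1.  -15.1  -0.  -73.9 -40.9]
shift cm [ 6.78 -4.84 -0.16] turn [ 0.05 -0.03  4.44]
```

```bash
python3 -m handwheel '[{"jaw":0.5,"x":1.5,"y":-1.1,"z":0,"wx":0,"wy":0,"wz":1},{"jaw":0.5,"x":3,"y":-2.2,"z":0,"wx":0,"wy":0,"wz":2},{"jaw":0.5,"x":4.5,"y":-3.3,"z":0,"wx":0,"wy":0,"wz":3},{"jaw":0.5,"x":6,"y":-4.4,"z":0,"wx":0,"wy":0,"wz":4},{"jaw":0.5,"x":6.8,"y":-4.8,"z":0,"wx":0,"wy":0,"wz":4.4}]'
python3 -m handwheel '[{"jaw":0.5,"x":0,"y":0,"z":0,"wx":0,"wy":0,"wz":0},{"jaw":0.5,"x":0,"y":0,"z":0,"wx":0,"wy":0,"wz":0}]'
python3 go.py 0.5523 0.229 0.055 5.0
python3 -c "
from h import *
snap('top','t3')"
```

```text
time: 3.38
eef_pos: [0.5526, 0.228, 0.0532]
ee_rot: [[0.086, -0.996, -0.001], [-0.996, -0.086, -0.001], [0.001, 0.001, -1.0]]
force: [0.3, -0.2, -1.8]
gripper_width: 0.126
time: 3.55
eef_pos: [0.5514, 0.2294, 0.0534]
ee_rot: [[0.088, -0.996, -0.001], [-0.996, -0.088, -0.0], [0.0, 0.001, -1.0]]
force: [0.3, -1.3, -2.8]
gripper_width: 0.127
t 3.55 pos [0.5514 0.2294 0.0534] yaw -174.96 F [ 0.3  -1.32 -2.82] M [ 0.44  0.06 -0.  ] w 0.127 q [ 41.8   4.9 -11.1  -0.  -74.  -36.7]
shift cm [ 0.05 -0.09 -0.16] turn [ 0.05 -0.02  0.04]
```

View pics/t3.png

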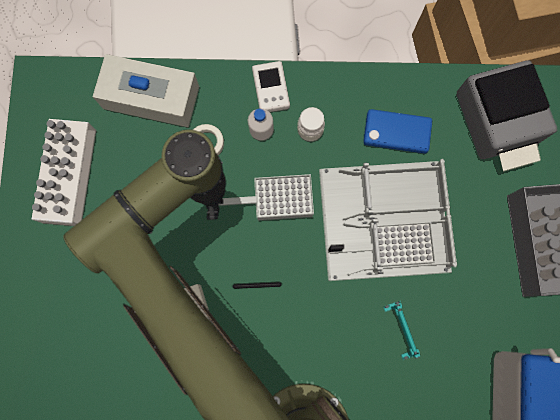

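```bash
cat > tray.py <<'E'
import sys
from h import *
f=sys.argv[1];u=np.array([.08723,-.99619]);n=np.array([.99619,.08723])
P=cloud(f);s=P[...,:2]@u;k=P[...,:2]@n
smin,smax,z0,z1=map(float,sys.argv[2:6])
m=((s>smin)&(s<smax)&(abs(k-.57)<.07)&(P[...,2]>z0)&(P[...,2]<z1)).astype(np.uint8)
m=cv2.morphologyEx(m,cv2.MORPH_OPEN,np.ones((3,3)))
L=cv2.connectedComponentsWithStats(m)
i=1+np.argmax(L[2][1:,4]);ys,xs=np.nonzero(L[1]==i)
q=P[ys,xs]
S=q[:,:2]@u;N=q[:,:2]@n
print('s',S.min(),S.max(),'n',N.min(),N.max(),'mid n',(N.min()+N.max())/2,'z',np.median(q[:,2]))
# side edges: per-s-bin extremes
b=np.arange(S.min()+.015,S.max()-.015,.004)
e=np.array([[c+.002,N[(S>c)&(S<c+.004)].min(),N[(S>c)&(S<c+.004)].max()] for c in b if ((S>c)&(S<c+.004)).any()])
p1=np.polyfit(e[:,0],e[:,1],1);p2=np.polyfit(e[:,0],e[:,2],1)
print('edge slopes deg',np.degrees([p1[0],p2[0]]),'mean n edges',e[:,1].mean(),e[:,2].mean(),'mid',(e[:,1]+e[:,2]).mean()/2)
E
python3 tray.py t3 -.12 .085 .045 .075
# reference: drawer in full bay shifted
sed 's/k-.57/k-.43/' tray.py > tray2.py; python3 tray2.py t0 .21 .36 .035 .055
```

```text
s -0.07787386573572923 0.061071571622530366 n 0.5188370541188333 0.6208924573105109 mid n 0.5698647557146721 z 0.05462881274364606
edge slopes deg [-0.44522887 -0.79231097] mean n edges 0.5204145442244442 0.617806941140545 mid 0.5691107426824947
s 0.21642906534831488 0.35053625944379946 n 0.3807517918926499 0.4858725611741041 mid n 0.433312176533377 z 0.04587939176469724
edge slopes deg [-0.89439848  1.65764137] mean n edges 0.3819901274280116 0.48105237010081436 mid 0.43152124876441283
```

```bash
python3 -m handwheel '[{"jaw":0.5,"x":1,"y":-0.03,"z":0,"wx":0,"wy":0,"wz":0},{"jaw":0.5,"x":2.5,"y":-0.05,"z":0,"wx":0,"wy":0,"wz":0},{"jaw":0.5,"x":4,"y":-0.05,"z":0,"wx":0,"wy":0,"wz":-0.2},{"jaw":0.5,"x":5.5,"y":-0.05,"z":0,"wx":0,"wy":0,"wz":-0.3},{"jaw":0.5,"x":6.2,"y":-0.05,"z":0,"wx":0,"wy":0,"wz":-0.3}]'
python3 -m handwheel '[{"jaw":0.5,"x":0,"y":0,"z":0.2,"wx":0,"wy":0,"wz":0},{"jaw":0.5,"x":0,"y":0,"z":0.4,"wx":0,"wy":0,"wz":0},{"jaw":0.5,"x":0,"y":0,"z":0.6,"wx":0,"wy":0,"wz":0},{"jaw":0.5,"x":0,"y":0,"z":0.8,"wx":0,"wy":0,"wz":0},{"jaw":0.5,"x":0,"y":0,"z":0.8,"wx":0,"wy":0,"wz":0}]'
python3 -c "
from h import *
snap('top','t4')"
python3 tray.py t4 -.12 .15 .035 .065
python3 go.py 0.5577 0.169 0.044 5.0
```

```text
time: 4.02
eef_pos: [0.5574, 0.1663, 0.0541]
ee_rot: [[0.093, -0.996, -0.0], [-0.996, -0.093, -0.0], [0.0, 0.0, -1.0]]
force: [-0.4, 0.4, -2.5]
gripper_width: 0.128
time: 4.43
eef_pos: [0.5571, 0.1687, 0.0452]
ee_rot: [[0.095, -0.995, -0.001], [-0.995, -0.095, -0.001], [0.0, 0.001, -1.0]]
force: [-0.6, -0.5, -3.2]
gripper_width: 0.129
s -0.017584273167444996 0.12275905083300695 n 0.5198885464819771 0.6221542462029879 mid n 0.5710213963424825 z 0.04598925164820056
edge slopes deg [0.4324813  0.20412062] mean n edges 0.5212296693629467 0.6193216812946536 mid 0.5702756753288002
t 4.4833 pos [0.5572 0.1686 0.0455] yaw -174.56 F [ 0.25 -0.28 -3.14] M [0.43 0.03 0.  ] w 0.124 q [ 36.6   3.  -14.   -0.  -73.1 -31.1]
shift cm [-0.03 -0.05  0.15] turn [ 0.04 -0.02  0.44]
```

```bash
python3 -m handwheel '[{"jaw":0.5,"x":0,"y":0,"z":0.1,"wx":0,"wy":0,"wz":0.1},{"jaw":0.5,"x":0,"y":0,"z":0.15,"wx":0,"wy":0,"wz":0.2},{"jaw":0.5,"x":0,"y":0,"z":0.15,"wx":0,"wy":0,"wz":0.2}]'
python3 -c "
from h import *
s=arm.read_state();print(s['force'],s['moment'])"
python3 -m handwheel '[{"jaw":0.5,"x":0,"y":0,"z":0.1,"wx":0,"wy":0,"wz":0},{"jaw":0.5,"x":0,"y":0,"z":0.1,"wx":0,"wy":0,"wz":0},{"jaw":0.5,"x":0,"y":0,"z":0.1,"wx":0,"wy":0,"wz":0}]'
python3 -c "
from h import *
s=arm.read_state();print(s['force'],s['moment'])"
```

```text
time: 4.73
eef_pos: [0.5576, 0.1685, 0.0446]
ee_rot: [[0.091, -0.996, 0.0], [-0.996, -0.091, -0.0], [0.0, -0.0, -1.0]]
force: [0.3, 0.4, -1.4]
gripper_width: 0.125
[ 0.2779122   0.36242158 -1.3722189 ] [ 0.40118221 -0.05148599  0.06360348]
time: 4.98
eef_pos: [0.5577, 0.1684, 0.0439]
ee_rot: [[0.091, -0.996, 0.001], [-0.996, -0.091, -0.0], [0.0, -0.001, -1.0]]
force: [-0.9, 2.1, -0.0]
gripper_width: 0.125
[-0.86532306  2.08167956 -0.02002246] [0.29315212 0.02769942 0.04732729]
```

```bash
python3 -m handwheel '[{"jaw":0.5,"x":0.4,"y":0,"z":0.05,"wx":0,"wy":0,"wz":0},{"jaw":0.5,"x":0.8,"y":0,"z":0.05,"wx":0,"wy":0,"wz":0},{"jaw":0.5,"x":1.2,"y":0,"z":0.05,"wx":0,"wy":0,"wz":0},{"jaw":0.5,"x":1.6,"y":0,"z":0.05,"wx":0,"wy":0,"wz":0},{"jaw":0.5,"x":2,"y":0,"z":0.05,"wx":0,"wy":0,"wz":0}]'
python3 -m handwheel '[{"jaw":0.5,"x":0.4,"y":0,"z":0,"wx":0,"wy":0,"wz":0},{"jaw":0.5,"x":0.8,"y":0,"z":0,"wx":0,"wy":0,"wz":0},{"jaw":0.5,"x":1.2,"y":0,"z":0,"wx":0,"wy":0,"wz":0},{"jaw":0.5,"x":1.6,"y":0,"z":0,"wx":0,"wy":0,"wz":0},{"jaw":0.5,"x":2,"y":0,"z":0,"wx":0,"wy":0,"wz":0}]'
cat > st.py <<'E'
from h import *
u=np.array([.08723,-.99619]);n=np.array([.99619,.08723])
s=arm.read_state();p=s['eef_pos'];F=s['force'];R=s['ee_rot']
print('t %.2f grip s %.4f n %.4f z %.4f nose %.4f tail %.4f Fu %.2f Fn %.2f Fz %.2f yaw %.2f'%(s['time'],p[:2]@u,p[:2]@n,p[2],p[:2]@u+.2405,p[:2]@u+.1005,F[:2]@u,F[:2]@n,F[2],np.degrees(np.arctan2(-R[1,1],-R[0,1]))),'M',s['moment'].round(2))
E
python3 st.py
```

```text
time: 5.4
eef_pos: [0.5596, 0.1479, 0.0434]
ee_rot: [[0.091, -0.996, 0.001], [-0.996, -0.091, 0.0], [-0.0, -0.001, -1.0]]
force: [-0.9, 1.3, 1.2]
gripper_width: 0.13
time: 5.82
eef_pos: [0.5613, 0.1282, 0.0433]
ee_rot: [[0.091, -0.996, 0.0], [-0.996, -0.091, 0.0], [-0.0, -0.0, -1.0]]
force: [0.1, 2.3, 2.4]
gripper_width: 0.124
t 5.82 grip s -0.0787 n 0.5704 z 0.0433 nose 0.1618 tail 0.0218 Fu -2.33 Fn 0.28 Fz 2.36 yaw 5.20 M [ 0.5   0.03 -0.01]
```

```bash
python3 -m handwheel '[{"jaw":0.5,"x":0.3,"y":0,"z":0,"wx":0,"wy":0,"wz":0},{"jaw":0.5,"x":0.6,"y":0,"z":0,"wx":0,"wy":0,"wz":0},{"jaw":0.5,"x":0.9,"y":0,"z":0,"wx":0,"wy":0,"wz":0},{"jaw":0.5,"x":1.2,"y":0,"z":0,"wx":0,"wy":0,"wz":0},{"jaw":0.5,"x":1.5,"y":0,"z":0,"wx":0,"wy":0,"wz":0}]' >/dev/null;python3 st.py
python3 -m handwheel '[{"jaw":0.5,"x":0.3,"y":0,"z":0,"wx":0,"wy":0,"wz":0},{"jaw":0.5,"x":0.6,"y":0,"z":0,"wx":0,"wy":0,"wz":0},{"jaw":0.5,"x":0.9,"y":0,"z":0,"wx":0,"wy":0,"wz":0},{"jaw":0.5,"x":1.2,"y":0,"z":0,"wx":0,"wy":0,"wz":0},{"jaw":0.5,"x":1.5,"y":0,"z":0,"wx":0,"wy":0,"wz":0}]'>/dev/null;python3 st.py
```

```text
t 6.23 grip s -0.0638 n 0.5704 z 0.0432 nose 0.1767 tail 0.0367 Fu -3.69 Fn -0.69 Fz 4.52 yaw 5.21 M [ 0.72  0.09 -0.05]
t 6.65 grip s -0.0488 n 0.5705 z 0.0433 nose 0.1917 tail 0.0517 Fu -4.24 Fn 0.52 Fz 4.90 yaw 5.21 M [ 0.86  0.07 -0.01]
```

```bash
python3 -m handwheel '[{"jaw":0.5,"x":0.2,"y":0,"z":-0.03,"wx":0,"wy":0,"wz":0},{"jaw":0.5,"x":0.4,"y":0,"z":-0.03,"wx":0,"wy":0,"wz":0},{"jaw":0.5,"x":0.6,"y":0,"z":-0.03,"wx":0,"wy":0,"wz":0},{"jaw":0.5,"x":0.8,"y":0,"z":-0.03,"wx":0,"wy":0,"wz":0}]' >/dev/null;python3 st.py
python3 -m handwheel '[{"jaw":0.5,"x":0.2,"y":0,"z":0,"wx":0,"wy":0,"wz":0},{"jaw":0.5,"x":0.4,"y":0,"z":0,"wx":0,"wy":0,"wz":0},{"jaw":0.5,"x":0.6,"y":0,"z":0,"wx":0,"wy":0,"wz":0},{"jaw":0.5,"x":0.8,"y":0,"z":0,"wx":0,"wy":0,"wz":0}]'>/dev/null;python3 st.py
python3 -c "
from h import *
snap('top','t5')
cv2.imwrite('pics/t5c.png',cv2.resize(ld('t5')['im'][150:250,290:465],None,fx=4,fy=4,interpolation=cv2.INTER_CUBIC)[:,:,::-1])"
```

```text
t 6.98 grip s -0.0409 n 0.5704 z 0.0434 nose 0.1996 tail 0.0596 Fu -3.84 Fn -1.02 Fz 3.67 yaw 5.20 M [0.95 0.04 0.05]
t 7.32 grip s -0.0330 n 0.5705 z 0.0435 nose 0.2075 tail 0.0675 Fu -3.98 Fn -0.54 Fz 5.66 yaw 5.21 M [ 1.13  0.11 -0.03]
```

View pics/t5c.png

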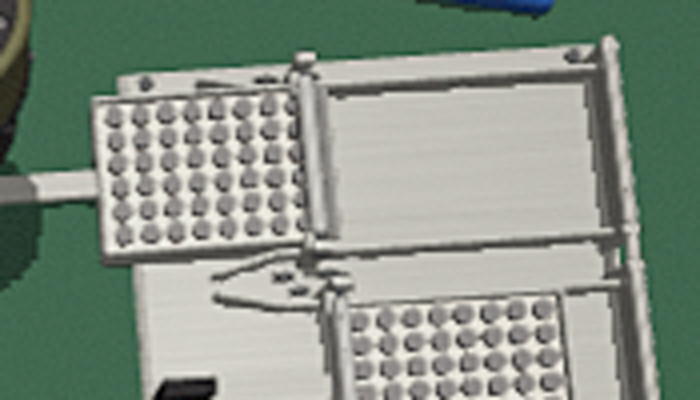

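```bash
python3 -m handwheel '[{"jaw":0.5,"x":0.3,"y":0,"z":-0.05,"wx":0,"wy":0,"wz":0},{"jaw":0.5,"x":0.6,"y":0,"z":-0.05,"wx":0,"wy":0,"wz":0},{"jaw":0.5,"x":0.9,"y":0,"z":-0.05,"wx":0,"wy":0,"wz":0},{"jaw":0.5,"x":1.2,"y":0,"z":-0.05,"wx":0,"wy":0,"wz":0},{"jaw":0.5,"x":1.5,"y":0,"z":-0.05,"wx":0,"wy":0,"wz":0}]' >/dev/null;python3 st.py
python3 -m handwheel '[{"jaw":0.5,"x":0.3,"y":0,"z":0,"wx":0,"wy":0,"wz":0},{"jaw":0.5,"x":0.6,"y":0,"z":0,"wx":0,"wy":0,"wz":0},{"jaw":0.5,"x":0.9,"y":0,"z":0,"wx":0,"wy":0,"wz":0},{"jaw":0.5,"x":1.2,"y":0,"z":0,"wx":0,"wy":0,"wz":0},{"jaw":0.5,"x":1.5,"y":0,"z":0,"wx":0,"wy":0,"wz":0}]'>/dev/null;python3 st.py
python3 -c "
from h import *
snap('scene','s5')
cv2.imwrite('pics/s5c.png',cv2.resize(ld('s5')['im'][160:260,125:300],None,fx=4,fy=4,interpolation=cv2.INTER_CUBIC)[:,:,::-1])"
```

```text
t 7.78 grip s -0.0177 n 0.5704 z 0.0438 nose 0.2228 tail 0.0828 Fu -4.54 Fn -0.21 Fz 4.09 yaw 5.20 M [1.23 0.08 0.07]
t 8.20 grip s -0.0027 n 0.5705 z 0.0439 nose 0.2378 tail 0.0978 Fu -4.06 Fn -0.25 Fz 5.01 yaw 5.20 M [1.28 0.01 0.03]
```

View pics/s5c.png

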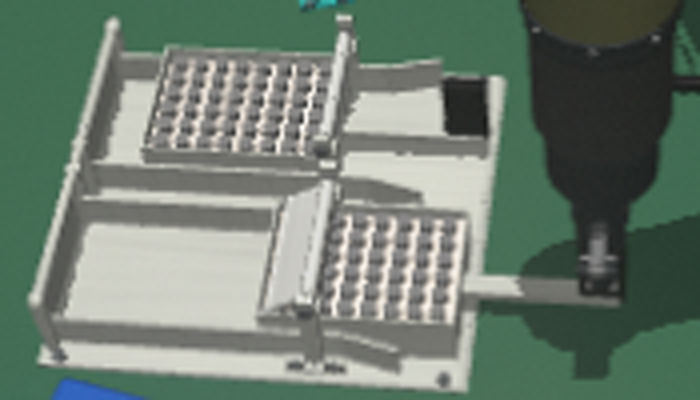

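```bash
python3 -m handwheel '[{"jaw":0.5,"x":0.4,"y":0,"z":-0.02,"wx":0,"wy":0,"wz":0},{"jaw":0.5,"x":0.8,"y":0,"z":-0.02,"wx":0,"wy":0,"wz":0},{"jaw":0.5,"x":1.2,"y":0,"z":-0.02,"wx":0,"wy":0,"wz":0},{"jaw":0.5,"x":1.6,"y":0,"z":-0.02,"wx":0,"wy":0,"wz":0},{"jaw":0.5,"x":2,"y":0,"z":-0.02,"wx":0,"wy":0,"wz":0}]' >/dev/null;python3 st.py
python3 -m handwheel '[{"jaw":0.5,"x":0.4,"y":0,"z":0,"wx":0,"wy":0,"wz":0},{"jaw":0.5,"x":0.8,"y":0,"z":0,"wx":0,"wy":0,"wz":0},{"jaw":0.5,"x":1.2,"y":0,"z":0,"wx":0,"wy":0,"wz":0},{"jaw":0.5,"x":1.6,"y":0,"z":0,"wx":0,"wy":0,"wz":0},{"jaw":0.5,"x":2,"y":0,"z":0,"wx":0,"wy":0,"wz":0}]'>/dev/null;python3 st.py
```

```text
t 8.67 grip s 0.0175 n 0.5705 z 0.0439 nose 0.2580 tail 0.1180 Fu -4.04 Fn 0.27 Fz 3.76 yaw 5.19 M [ 1.12 -0.01  0.08]
t 9.08 grip s 0.0374 n 0.5705 z 0.0440 nose 0.2779 tail 0.1379 Fu -2.88 Fn -0.42 Fz 4.26 yaw 5.20 M [ 1.15 -0.01  0.12]
```

```bash
python3 -m handwheel '[{"jaw":0.5,"x":0.4,"y":0,"z":-0.02,"wx":0,"wy":0,"wz":0},{"jaw":0.5,"x":0.8,"y":0,"z":-0.02,"wx":0,"wy":0,"wz":0},{"jaw":0.5,"x":1.2,"y":0,"z":-0.02,"wx":0,"wy":0,"wz":0},{"jaw":0.5,"x":1.6,"y":0,"z":-0.02,"wx":0,"wy":0,"wz":0},{"jaw":0.5,"x":2,"y":0,"z":-0.02,"wx":0,"wy":0,"wz":0}]' >/dev/null;python3 st.py
python3 -m handwheel '[{"jaw":0.5,"x":0.4,"y":0,"z":0,"wx":0,"wy":0,"wz":0},{"jaw":0.5,"x":0.8,"y":0,"z":0,"wx":0,"wy":0,"wz":0},{"jaw":0.5,"x":1.2,"y":0,"z":0,"wx":0,"wy":0,"wz":0},{"jaw":0.5,"x":1.6,"y":0,"z":0,"wx":0,"wy":0,"wz":0},{"jaw":0.5,"x":2,"y":0,"z":0,"wx":0,"wy":0,"wz":0}]'>/dev/null;python3 st.py
```

```text
t 9.50 grip s 0.0574 n 0.5705 z 0.0440 nose 0.2979 tail 0.1579 Fu -2.89 Fn 0.45 Fz 2.00 yaw 5.20 M [ 1.   -0.06 -0.  ]
t 9.92 grip s 0.0774 n 0.5706 z 0.0441 nose 0.3179 tail 0.1779 Fu -2.75 Fn 0.41 Fz 1.53 yaw 5.20 M [ 0.9  -0.07  0.07]
```

```bash
python3 -m handwheel '[{"jaw":0.5,"x":0.4,"y":0,"z":0,"wx":0,"wy":0,"wz":0},{"jaw":0.5,"x":0.8,"y":0,"z":0,"wx":0,"wy":0,"wz":0},{"jaw":0.5,"x":1.2,"y":0,"z":0,"wx":0,"wy":0,"wz":0},{"jaw":0.5,"x":1.6,"y":0,"z":0,"wx":0,"wy":0,"wz":0},{"jaw":0.5,"x":2,"y":0,"z":0,"wx":0,"wy":0,"wz":0}]' >/dev/null;python3 st.py
python3 -m handwheel '[{"jaw":0.5,"x":0.4,"y":0,"z":0,"wx":0,"wy":0,"wz":0},{"jaw":0.5,"x":0.8,"y":0,"z":0,"wx":0,"wy":0,"wz":0},{"jaw":0.5,"x":1.2,"y":0,"z":0,"wx":0,"wy":0,"wz":0},{"jaw":0.5,"x":1.6,"y":0,"z":0,"wx":0,"wy":0,"wz":0},{"jaw":0.5,"x":2,"y":0,"z":0,"wx":0,"wy":0,"wz":0}]'>/dev/null;python3 st.py
python3 -c "
from h import *
snap('top','t6')
snap('scene','s6')
cv2.imwrite('pics/t6c.png',np.vstack([cv2.resize(ld('t6')['im'][150:240,290:465],None,fx=3.2,fy=3.2,interpolation=cv2.INTER_CUBIC)[:,:,::-1],cv2.resize(ld('s6')['im'][160:255,125:300],None,fx=3.2,fy=3.2,interpolation=cv2.INTER_CUBIC)[:,:,::-1]]))"
python3 tray.py t6 .15 .4 .04 .06
```

```text
t 10.33 grip s 0.0974 n 0.5707 z 0.0441 nose 0.3379 tail 0.1979 Fu -2.46 Fn 0.56 Fz 1.29 yaw 5.19 M [ 0.81 -0.08  0.04]
t 10.75 grip s 0.1174 n 0.5708 z 0.0441 nose 0.3579 tail 0.2179 Fu -1.20 Fn -0.25 Fz 1.31 yaw 5.20 M [ 0.77 -0.08  0.05]
s 0.3068729622679242 0.3538840834102481 n 0.52104979285526 0.621456375759284 mid n 0.5712530843072721 z 0.048187977127921
edge slopes deg [ 4.53137337 23.36145621] mean n edges 0.5251835049726947 0.6155640467724807 mid 0.5703737758725878
```

View pics/t6c.png

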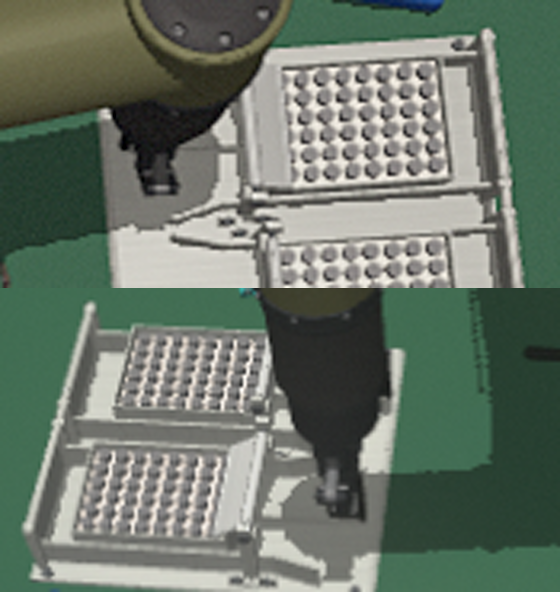

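```bash
python3 -m handwheel '[{"jaw":0.5,"x":0.3,"y":0,"z":0,"wx":0,"wy":0,"wz":0},{"jaw":0.5,"x":0.6,"y":0,"z":0,"wx":0,"wy":0,"wz":0},{"jaw":0.5,"x":0.9,"y":0,"z":0,"wx":0,"wy":0,"wz":0},{"jaw":0.5,"x":1.2,"y":0,"z":0,"wx":0,"wy":0,"wz":0},{"jaw":0.5,"x":1.5,"y":0,"z":0,"wx":0,"wy":0,"wz":0}]' >/dev/null;python3 st.py
python3 -m handwheel '[{"jaw":0.5,"x":0.2,"y":0,"z":0,"wx":0,"wy":0,"wz":0},{"jaw":0.5,"x":0.4,"y":0,"z":0,"wx":0,"wy":0,"wz":0},{"jaw":0.5,"x":0.6,"y":0,"z":0,"wx":0,"wy":0,"wz":0},{"jaw":0.5,"x":0.6,"y":0,"z":0,"wx":0,"wy":0,"wz":0}]'>/dev/null;python3 st.py
cat > lk.py <<'E'
import sys
from h import *
k=sys.argv[1];snap('top','t'+k);snap('scene','s'+k)
g=lambda a:cv2.resize(a,None,fx=3.2,fy=3.2,interpolation=cv2.INTER_CUBIC)[:,:,::-1]
cv2.imwrite(f'pics/t{k}c.png',np.vstack([g(ld('t'+k)['im'][150:240,290:465]),g(ld('s'+k)['im'][160:255,125:300])]))
E
python3 lk.py 7
```

```text
t 11.27 grip s 0.1323 n 0.5708 z 0.0441 nose 0.3728 tail 0.2328 Fu -1.29 Fn -0.09 Fz -0.50 yaw 5.20 M [0.52 0.01 0.01]
t 11.60 grip s 0.1386 n 0.5708 z 0.0441 nose 0.3791 tail 0.2391 Fu 0.62 Fn 1.11 Fz -0.31 yaw 5.18 M [-0.17 -0.2   0.02]
```

View pics/t7c.png

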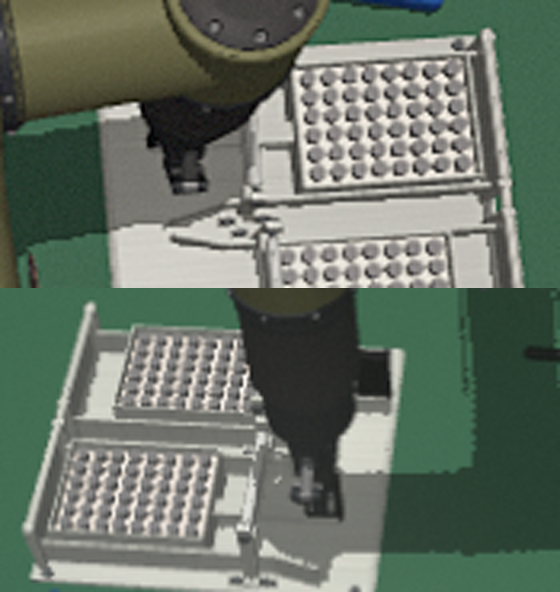

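```bash
python3 -m handwheel '[{"jaw":0.5,"x":0,"y":0,"z":0,"wx":0,"wy":0,"wz":0},{"jaw":0.5,"x":0,"y":0,"z":0,"wx":0,"wy":0,"wz":0},{"jaw":0.5,"x":0,"y":0,"z":0,"wx":0,"wy":0,"wz":0}]' >/dev/null;python3 st.py
python3 -m handwheel '[{"jaw":0.5,"x":-0.2,"y":0,"z":0,"wx":0,"wy":0,"wz":0},{"jaw":0.5,"x":-0.5,"y":0,"z":0,"wx":0,"wy":0,"wz":0},{"jaw":0.5,"x":-0.8,"y":0,"z":0,"wx":0,"wy":0,"wz":0},{"jaw":0.5,"x":-1.1,"y":0,"z":0,"wx":0,"wy":0,"wz":0},{"jaw":0.5,"x":-1.3,"y":0,"z":0,"wx":0,"wy":0,"wz":0}]'>/dev/null;python3 st.py
python3 -m handwheel '[{"jaw":0.5,"x":-0.2,"y":0,"z":0,"wx":0,"wy":0,"wz":0},{"jaw":0.5,"x":-0.4,"y":0,"z":0,"wx":0,"wy":0,"wz":0},{"jaw":0.5,"x":-0.6,"y":0,"z":0,"wx":0,"wy":0,"wz":0},{"jaw":0.5,"x":-0.8,"y":0,"z":0,"wx":0,"wy":0,"wz":0},{"jaw":0.5,"x":-0.8,"y":0,"z":0,"wx":0,"wy":0,"wz":0}]'>/dev/null;python3 st.py
python3 lk.py 8
```

```text
t 11.95 grip s 0.1381 n 0.5708 z 0.0441 nose 0.3786 tail 0.2386 Fu 0.57 Fn -0.03 Fz -1.03 yaw 5.20 M [-0.25 -0.1  -0.02]
t 12.37 grip s 0.1244 n 0.5708 z 0.0441 nose 0.3649 tail 0.2249 Fu 0.72 Fn 0.72 Fz -1.08 yaw 5.22 M [-0.14 -0.03 -0.01]
t 12.78 grip s 0.1165 n 0.5709 z 0.0442 nose 0.3570 tail 0.2170 Fu -1.26 Fn -0.12 Fz -1.10 yaw 5.21 M [ 0.38  0.   -0.03]
```

View pics/t8c.png

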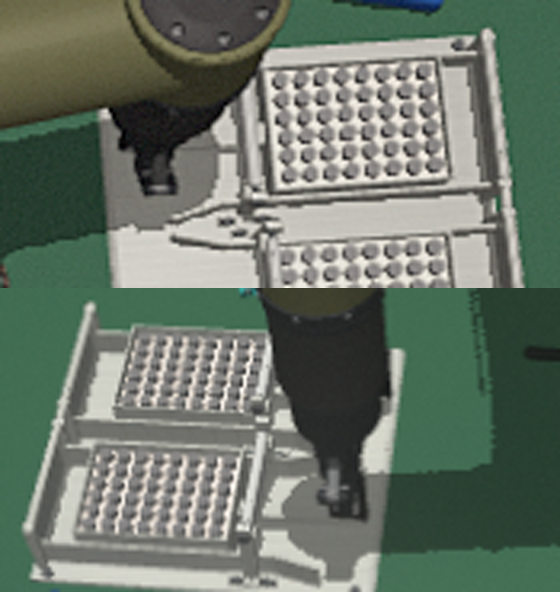

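```bash
python3 -m handwheel '[{"jaw":0.5,"x":-0.1,"y":0,"z":0,"wx":0,"wy":0,"wz":0},{"jaw":0.5,"x":-0.2,"y":0,"z":0,"wx":0,"wy":0,"wz":0},{"jaw":0.5,"x":-0.3,"y":0,"z":0,"wx":0,"wy":0,"wz":0},{"jaw":0.5,"x":-0.4,"y":0,"z":0,"wx":0,"wy":0,"wz":0},{"jaw":0.5,"x":-0.5,"y":0,"z":0,"wx":0,"wy":0,"wz":0}]'>/dev/null;python3 st.py
python3 -m handwheel '[{"jaw":0.5,"x":-0.05,"y":0,"z":0,"wx":0,"wy":0,"wz":0},{"jaw":0.5,"x":-0.1,"y":0,"z":0,"wx":0,"wy":0,"wz":0},{"jaw":0.5,"x":-0.15,"y":0,"z":0,"wx":0,"wy":0,"wz":0},{"jaw":0.5,"x":-0.2,"y":0,"z":0,"wx":0,"wy":0,"wz":0}]'>/dev/null;python3 st.py
python3 -m handwheel '[{"jaw":0.5,"x":-0.05,"y":0,"z":0,"wx":0,"wy":0,"wz":0},{"jaw":0.5,"x":-0.1,"y":0,"z":0,"wx":0,"wy":0,"wz":0}]'>/dev/null;python3 st.py
```

```text
t 13.30 grip s 0.1120 n 0.5708 z 0.0442 nose 0.3525 tail 0.2125 Fu 0.61 Fn -0.00 Fz -0.86 yaw 5.19 M [-0.05 -0.04 -0.02]
t 13.63 grip s 0.1100 n 0.5708 z 0.0442 nose 0.3505 tail 0.2105 Fu 0.06 Fn -0.66 Fz -1.34 yaw 5.20 M [-0.02 -0.03 -0.03]
t 13.80 grip s 0.1090 n 0.5708 z 0.0442 nose 0.3495 tail 0.2095 Fu 0.74 Fn -0.30 Fz -1.68 yaw 5.20 M [-0.06 -0.01  0.03]
```

```bash
python3 -m handwheel '[{"jaw":0.5,"x":-0.04,"y":0,"z":0,"wx":0,"wy":0,"wz":0},{"jaw":0.5,"x":-0.08,"y":0,"z":0,"wx":0,"wy":0,"wz":0},{"jaw":0.5,"x":-0.12,"y":0,"z":0,"wx":0,"wy":0,"wz":0}]'>/dev/null;python3 st.py
python3 -m handwheel '[{"jaw":0.5,"x":-0.04,"y":0,"z":0,"wx":0,"wy":0,"wz":0},{"jaw":0.5,"x":-0.08,"y":0,"z":0,"wx":0,"wy":0,"wz":0},{"jaw":0.5,"x":-0.12,"y":0,"z":0,"wx":0,"wy":0,"wz":0}]'>/dev/null;python3 st.py
```

```text
t 14.05 grip s 0.1078 n 0.5708 z 0.0442 nose 0.3483 tail 0.2083 Fu 1.08 Fn 0.13 Fz -1.34 yaw 5.20 M [-0.06  0.   -0.01]
t 14.30 grip s 0.1066 n 0.5708 z 0.0442 nose 0.3471 tail 0.2071 Fu 1.24 Fn 0.99 Fz -1.87 yaw 5.20 M [-0.1  -0.03 -0.06]
```

```bash
python3 -m handwheel '[{"jaw":0.5,"x":-0.03,"y":0,"z":0,"wx":0,"wy":0,"wz":0},{"jaw":0.5,"x":-0.06,"y":0,"z":0,"wx":0,"wy":0,"wz":0},{"jaw":0.5,"x":-0.1,"y":0,"z":0,"wx":0,"wy":0,"wz":0}]'>/dev/null;python3 st.py
```

```text
t 14.55 grip s 0.1056 n 0.5708 z 0.0442 nose 0.3461 tail 0.2061 Fu 0.81 Fn 0.03 Fz -1.15 yaw 5.20 M [-0.08 -0.05  0.01]
```

```bash
python3 -m handwheel '[{"jaw":0.5,"x":-0.03,"y":0,"z":0,"wx":0,"wy":0,"wz":0},{"jaw":0.5,"x":-0.06,"y":0,"z":0,"wx":0,"wy":0,"wz":0},{"jaw":0.5,"x":-0.1,"y":0,"z":0,"wx":0,"wy":0,"wz":0}]'>/dev/null;python3 st.py
```

```text
t 14.80 grip s 0.1046 n 0.5708 z 0.0442 nose 0.3451 tail 0.2051 Fu 0.66 Fn 0.05 Fz -2.21 yaw 5.20 M [-0.08 -0.1  -0.03]
```

```bash
python3 -m handwheel '[{"jaw":0.5,"x":-0.03,"y":0,"z":0,"wx":0,"wy":0,"wz":0},{"jaw":0.5,"x":-0.06,"y":0,"z":0,"wx":0,"wy":0,"wz":0},{"jaw":0.5,"x":-0.1,"y":0,"z":0,"wx":0,"wy":0,"wz":0}]'>/dev/null;python3 st.py
```

```text
t 15.05 grip s 0.1036 n 0.5708 z 0.0442 nose 0.3441 tail 0.2041 Fu 0.73 Fn 0.47 Fz -0.83 yaw 5.20 M [-0.07 -0.07  0.  ]
```

```bash
python3 -m handwheel '[{"jaw":0.5,"x":-0.03,"y":0,"z":0,"wx":0,"wy":0,"wz":0},{"jaw":0.5,"x":-0.06,"y":0,"z":0,"wx":0,"wy":0,"wz":0}]'>/dev/null;python3 st.py
```

```text
t 15.22 grip s 0.1030 n 0.5708 z 0.0443 nose 0.3435 tail 0.2035 Fu 0.96 Fn -0.18 Fz -0.94 yaw 5.20 M [-0.07 -0.05  0.03]
```

```bash
python3 -m handwheel '[{"jaw":0.5,"x":-0.03,"y":0,"z":0,"wx":0,"wy":0,"wz":0},{"jaw":0.5,"x":-0.06,"y":0,"z":0,"wx":0,"wy":0,"wz":0}]'>/dev/null;python3 st.py
```

```text
t 15.38 grip s 0.1024 n 0.5708 z 0.0442 nose 0.3429 tail 0.2029 Fu 0.00 Fn -0.49 Fz -2.00 yaw 5.20 M [-0.07 -0.02  0.02]
```

```bash
python3 -m handwheel '[{"jaw":0.5,"x":-0.03,"y":0,"z":0,"wx":0,"wy":0,"wz":0},{"jaw":0.5,"x":-0.06,"y":0,"z":0,"wx":0,"wy":0,"wz":0}]'>/dev/null;python3 st.py
```

```text
t 15.55 grip s 0.1018 n 0.5708 z 0.0442 nose 0.3423 tail 0.2023 Fu 0.54 Fn -0.01 Fz -0.58 yaw 5.20 M [-0.05 -0.01 -0.02]
```

```bash
python3 -m handwheel '[{"jaw":0.5,"x":-0.03,"y":0,"z":0,"wx":0,"wy":0,"wz":0},{"jaw":0.5,"x":-0.06,"y":0,"z":0,"wx":0,"wy":0,"wz":0}]'>/dev/null;python3 st.py
```

```text
t 15.72 grip s 0.1012 n 0.5708 z 0.0442 nose 0.3417 tail 0.2017 Fu 1.14 Fn -0.79 Fz -1.82 yaw 5.20 M [-0.04 -0.04 -0.02]
```

```bash
python3 -m handwheel '[{"jaw":0.5,"x":-0.03,"y":0,"z":0,"wx":0,"wy":0,"wz":0},{"jaw":0.5,"x":-0.06,"y":0,"z":0,"wx":0,"wy":0,"wz":0}]'>/dev/null;python3 st.py
```

```text
t 15.88 grip s 0.1006 n 0.5708 z 0.0442 nose 0.3411 tail 0.2011 Fu -0.74 Fn -0.23 Fz -1.48 yaw 5.20 M [-0.07 -0.06 -0.03]
```

```bash
python3 -m handwheel '[{"jaw":0.5,"x":-0.03,"y":0,"z":0,"wx":0,"wy":0,"wz":0},{"jaw":0.5,"x":-0.06,"y":0,"z":0,"wx":0,"wy":0,"wz":0}]'>/dev/null;python3 st.py
```

```text
t 16.05 grip s 0.1000 n 0.5708 z 0.0442 nose 0.3405 tail 0.2005 Fu 0.59 Fn -0.20 Fz -2.03 yaw 5.20 M [-0.   -0.05  0.03]
```

```bash
python3 -m handwheel '[{"jaw":0.5,"x":-0.03,"y":0,"z":0,"wx":0,"wy":0,"wz":0},{"jaw":0.5,"x":-0.06,"y":0,"z":0,"wx":0,"wy":0,"wz":0}]'>/dev/null;python3 st.py; python3 lk.py 9
```

```text
t 16.22 grip s 0.0997 n 0.5708 z 0.0442 nose 0.3402 tail 0.2002 Fu 3.48 Fn 0.65 Fz -3.11 yaw 5.19 M [-1.04 -0.39  0.03]
```

View pics/t9c.png

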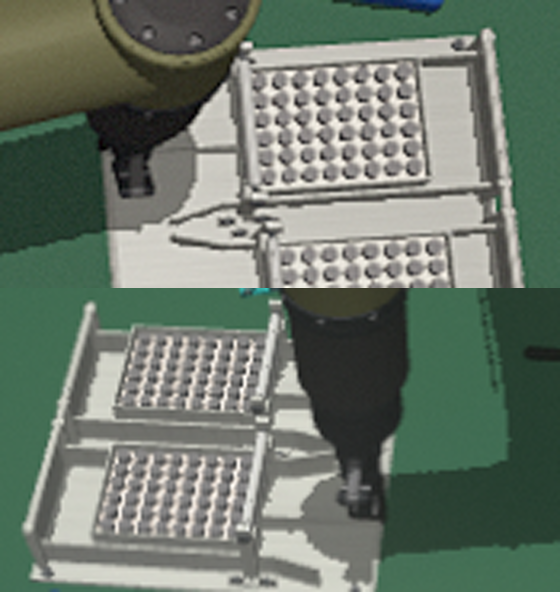

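```bash
python3 st.py; python3 -m handwheel '[{"jaw":0.5,"x":0,"y":0,"z":0,"wx":0,"wy":0,"wz":0}]'>/dev/null;python3 st.py
python3 -m handwheel '[{"jaw":0.5,"x":-0.02,"y":0,"z":0,"wx":0,"wy":0,"wz":0}]'>/dev/null;python3 st.py;python3 -m handwheel '[{"jaw":0.5,"x":0,"y":0,"z":0,"wx":0,"wy":0,"wz":0}]'>/dev/null;python3 st.py
```

```text
t 16.32 grip s 0.0998 n 0.5708 z 0.0442 nose 0.3403 tail 0.2003 Fu 3.16 Fn 0.49 Fz -3.25 yaw 5.19 M [-0.93 -0.37 -0.05]
t 16.40 grip s 0.0998 n 0.5708 z 0.0442 nose 0.3403 tail 0.2003 Fu 3.81 Fn 0.77 Fz -2.47 yaw 5.19 M [-0.97 -0.44  0.  ]
t 16.48 grip s 0.0997 n 0.5708 z 0.0442 nose 0.3402 tail 0.2002 Fu 5.90 Fn 1.16 Fz -3.34 yaw 5.18 M [-1.6  -0.64 -0.03]
t 16.57 grip s 0.0997 n 0.5708 z 0.0443 nose 0.3402 tail 0.2002 Fu 4.87 Fn 2.27 Fz -2.96 yaw 5.19 M [-1.42 -0.53 -0.04]
```

```bash
python3 -m handwheel '[{"jaw":0.5,"x":-0.02,"y":0,"z":0,"wx":0,"wy":0,"wz":0},{"jaw":0.5,"x":-0.03,"y":0,"z":0,"wx":0,"wy":0,"wz":0}]'>/dev/null;python3 st.py;python3 -m handwheel '[{"jaw":0.5,"x":0,"y":0,"z":0,"wx":0,"wy":0,"wz":0}]'>/dev/null;python3 st.py
```

```text
t 16.73 grip s 0.0997 n 0.5708 z 0.0442 nose 0.3402 tail 0.2002 Fu 7.87 Fn 1.63 Fz -3.16 yaw 5.18 M [-1.83 -0.72  0.08]
t 16.82 grip s 0.0997 n 0.5708 z 0.0442 nose 0.3402 tail 0.2002 Fu 6.46 Fn 1.23 Fz -2.47 yaw 5.18 M [-1.75 -0.72 -0.03]
```

One more small increment, then hold.

```bash
python3 -m handwheel '[{"jaw":0.5,"x":-0.01,"y":0,"z":0,"wx":0,"wy":0,"wz":0},{"jaw":0.5,"x":-0.02,"y":0,"z":0,"wx":0,"wy":0,"wz":0}]'>/dev/null;python3 st.py;python3 -m handwheel '[{"jaw":0.5,"x":0,"y":0,"z":0,"wx":0,"wy":0,"wz":0},{"jaw":0.5,"x":0,"y":0,"z":0,"wx":0,"wy":0,"wz":0},{"jaw":0.5,"x":0,"y":0,"z":0,"wx":0,"wy":0,"wz":0},{"jaw":0.5,"x":0,"y":0,"z":0,"wx":0,"wy":0,"wz":0}]'>/dev/null;python3 st.py;python3 -m handwheel '[{"jaw":0.5,"x":0,"y":0,"z":0,"wx":0,"wy":0,"wz":0},{"jaw":0.5,"x":0,"y":0,"z":0,"wx":0,"wy":0,"wz":0},{"jaw":0.5,"x":0,"y":0,"z":0,"wx":0,"wy":0,"wz":0},{"jaw":0.5,"x":0,"y":0,"z":0,"wx":0,"wy":0,"wz":0}]'>/dev/null;python3 st.py
```

```text
t 16.98 grip s 0.0997 n 0.5708 z 0.0442 nose 0.3402 tail 0.2002 Fu 6.82 Fn 1.58 Fz -4.66 yaw 5.17 M [-2.1  -0.83  0.06]
t 17.32 grip s 0.0997 n 0.5708 z 0.0442 nose 0.3402 tail 0.2002 Fu 6.43 Fn 0.42 Fz -3.03 yaw 5.18 M [-1.94 -0.7   0.03]
t 17.65 grip s 0.0997 n 0.5708 z 0.0442 nose 0.3402 tail 0.2002 Fu 6.89 Fn 1.20 Fz -3.98 yaw 5.17 M [-1.98 -0.77  0.06]
```

```bash
python3 -m handwheel '[{"jaw":0.5,"x":-0.01,"y":0,"z":0,"wx":0,"wy":0,"wz":0},{"jaw":0.5,"x":-0.02,"y":0,"z":0,"wx":0,"wy":0,"wz":0},{"jaw":0.5,"x":-0.02,"y":0,"z":0,"wx":0,"wy":0,"wz":0}]'>/dev/null;python3 st.py;python3 -m handwheel '[{"jaw":0.5,"x":0,"y":0,"z":0,"wx":0,"wy":0,"wz":0},{"jaw":0.5,"x":0,"y":0,"z":0,"wx":0,"wy":0,"wz":0},{"jaw":0.5,"x":0,"y":0,"z":0,"wx":0,"wy":0,"wz":0},{"jaw":0.5,"x":0,"y":0,"z":0,"wx":0,"wy":0,"wz":0}]'>/dev/null;python3 st.py;python3 -m handwheel '[{"jaw":0.5,"x":0,"y":0,"z":0,"wx":0,"wy":0,"wz":0},{"jaw":0.5,"x":0,"y":0,"z":0,"wx":0,"wy":0,"wz":0},{"jaw":0.5,"x":0,"y":0,"z":0,"wx":0,"wy":0,"wz":0},{"jaw":0.5,"x":0,"y":0,"z":0,"wx":0,"wy":0,"wz":0}]'>/dev/null;python3 st.py
```

```text
t 17.90 grip s 0.0997 n 0.5708 z 0.0442 nose 0.3402 tail 0.2002 Fu 7.40 Fn 1.60 Fz -3.88 yaw 5.17 M [-2.2  -0.88  0.12]
t 18.23 grip s 0.0997 n 0.5708 z 0.0442 nose 0.3402 tail 0.2002 Fu 9.14 Fn 1.99 Fz -2.82 yaw 5.17 M [-2.21 -0.85  0.01]
t 18.57 grip s 0.0997 n 0.5708 z 0.0442 nose 0.3402 tail 0.2002 Fu 7.64 Fn 2.21 Fz -2.62 yaw 5.17 M [-2.19 -0.85  0.04]
```

```bash
python3 -m handwheel '[{"jaw":0.5,"x":0.04,"y":0,"z":0,"wx":0,"wy":0,"wz":0},{"jaw":0.5,"x":0.08,"y":0,"z":0,"wx":0,"wy":0,"wz":0},{"jaw":0.5,"x":0.08,"y":0,"z":0,"wx":0,"wy":0,"wz":0}]'>/dev/null;python3 st.py;python3 -m handwheel '[{"jaw":0.5,"x":0.01,"y":0,"z":0.03,"wx":0,"wy":0,"wz":0},{"jaw":0.5,"x":0.01,"y":0,"z":0.06,"wx":0,"wy":0,"wz":0},{"jaw":0.5,"x":0.01,"y":0,"z":0.06,"wx":0,"wy":0,"wz":0}]'>/dev/null;python3 st.py
```

```text
t 18.82 grip s 0.0997 n 0.5708 z 0.0442 nose 0.3402 tail 0.2002 Fu 5.27 Fn 1.48 Fz -2.68 yaw 5.19 M [-1.54 -0.57 -0.01]
t 19.07 grip s 0.0997 n 0.5709 z 0.0440 nose 0.3402 tail 0.2002 Fu 6.35 Fn -0.29 Fz -0.50 yaw 5.20 M [-1.56 -0.13 -0.08]
```

```bash
python3 -m handwheel '[{"jaw":0.5,"x":0.03,"y":0,"z":0.02,"wx":0,"wy":0,"wz":0},{"jaw":0.5,"x":0.06,"y":0,"z":0.02,"wx":0,"wy":0,"wz":0},{"jaw":0.5,"x":0.06,"y":0,"z":0.02,"wx":0,"wy":0,"wz":0}]'>/dev/null;python3 st.py
```

```text
t 19.32 grip s 0.0997 n 0.5710 z 0.0439 nose 0.3402 tail 0.2002 Fu 1.10 Fn -1.67 Fz 3.20 yaw 5.22 M [-0.58  0.46 -0.07]
```

```bash
python3 -m handwheel '[{"jaw":0.5,"x":0.02,"y":0,"z":-0.02,"wx":0,"wy":0,"wz":0},{"jaw":0.5,"x":0.02,"y":0,"z":-0.02,"wx":0,"wy":0,"wz":0}]' 20 >/dev/null;python3 st.py; python3 -m handwheel '[{"jaw":2,"x":0,"y":0,"z":0,"wx":0,"wy":0,"wz":0},{"jaw":3,"x":0,"y":0,"z":0,"wx":0,"wy":0,"wz":0},{"jaw":5,"x":0,"y":0,"z":0,"wx":0,"wy":0,"wz":0},{"jaw":5,"x":0,"y":0,"z":0,"wx":0,"wy":0,"wz":0},{"jaw":5,"x":0,"y":0,"z":0,"wx":0,"wy":0,"wz":0}]';python3 st.py
python3 -c "
from h import *
snap('wrist','w9')"
```

```text
t 19.48 grip s 0.0997 n 0.5710 z 0.0439 nose 0.3402 tail 0.2002 Fu -0.53 Fn -1.85 Fz 3.12 yaw 5.21 M [-0.05  0.57 -0.15]
time: 19.9
eef_pos: [0.5774, -0.0499, 0.0434]
ee_rot: [[0.091, -0.996, -0.0], [-0.996, -0.091, 0.0], [-0.0, 0.0, -1.0]]
force: [0.5, -0.7, 0.3]
gripper_width: 0.584
t 19.90 grip s 0.1001 n 0.5708 z 0.0434 nose 0.3406 tail 0.2006 Fu 0.71 Fn 0.43 Fz 0.29 yaw 5.20 M [-0.01 -0.02  0.01]
```

View pics/w9.png

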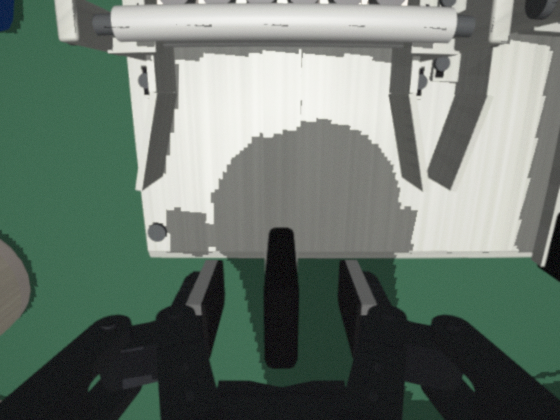

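```bash
python3 -m handwheel '[{"jaw":5,"x":0,"y":0,"z":-1.5,"wx":0,"wy":0,"wz":0},{"jaw":5,"x":0,"y":0,"z":-4,"wx":0,"wy":0,"wz":0},{"jaw":5,"x":0,"y":0,"z":-7,"wx":0,"wy":0,"wz":0},{"jaw":5,"x":-1,"y":0,"z":-10,"wx":0,"wy":0,"wz":0},{"jaw":5,"x":-4,"y":0,"z":-12,"wx":0,"wy":0,"wz":0}]'
python3 -m handwheel '[{"jaw":5,"x":-4,"y":0,"z":0,"wx":0,"wy":0,"wz":0},{"jaw":5,"x":-8,"y":0,"z":0,"wx":0,"wy":0,"wz":0},{"jaw":5,"x":-12,"y":0,"z":0,"wx":0,"wy":0,"wz":0},{"jaw":5,"x":-16,"y":0,"z":0,"wx":0,"wy":0,"wz":0},{"jaw":5,"x":-16,"y":0,"z":0,"wx":0,"wy":0,"wz":0}]' >/dev/null
python3 lk.py 10; python3 tray.py t10 .15 .4 .04 .06
```

```text
time: 20.37
eef_pos: [0.5745, -0.0122, 0.167]
ee_rot: [[0.087, -0.996, 0.003], [-0.996, -0.087, -0.001], [0.001, -0.003, -1.0]]
force: [0.7, 0.8, 1.1]
gripper_width: 0.583
s 0.22334489265744012 0.28675296416183493 n 0.527512590992956 0.5555071492484281 mid n 0.5415098701206921 z 0.047617994350305004
edge slopes deg [  6.23215796 -34.22795087] mean n edges 0.5291917994678698 0.5447770715250279 mid 0.5369844354964488
```

View pics/t10c.png

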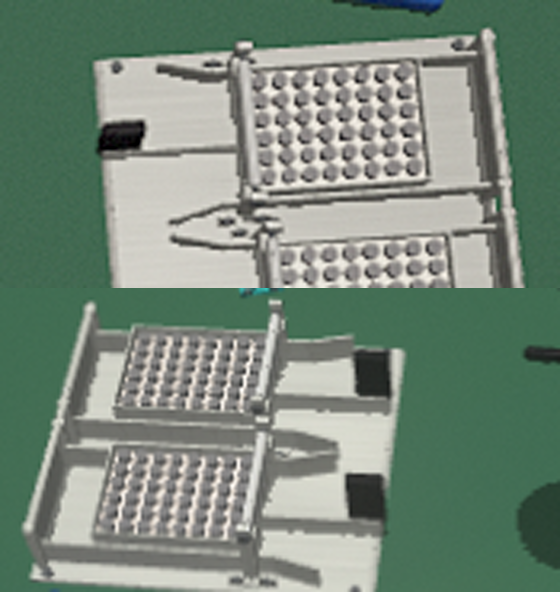

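View pics/t10.png

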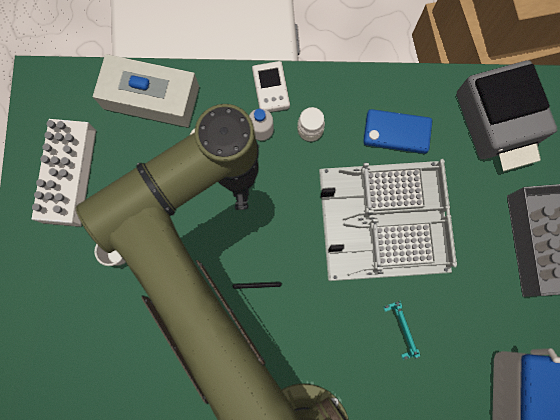

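```bash
sed -i 's/np.ones((3,3))/np.ones((2,2))/' tray.py; python3 tray.py t10 .205 .37 .036 .06
python3 - <<'E'
from h import *
u=np.array([.08723,-.99619]);n=np.array([.99619,.08723]);P=cloud('t10');s=P[...,:2]@u;k=P[...,:2]@n
for n0 in(.57,.43):
    g=P[(P[...,2]>.07)&(abs(k-n0)<.03)&(s<.15)&(s>.02)];print('grip',len(g),(g[:,:2]@u).mean(),(g[:,:2]@n).mean(),np.median(g[:,2]))
    m=(abs(k-n0)<.04)&(s>.16)&(s<.215)&(P[...,2]>.07);print('bar s',s[m].mean(),s[m].min(),s[m].max(), 'inside plate px', ((abs(k-n0)<.04)&(s>.215)&(s<.26)&(P[...,2]>.055)).sum())
E
```

```text
s nan nan n nan nan mid n nan z nan
grip 78 0.10096800834859891 0.5700510804477676 0.08365087200911536
bar s 0.19811325989701592 0.19369560437163277 0.20416875440611656 inside plate px 7
grip 78 0.10917837477586825 0.4303724155339883 0.08369058232617743
bar s 0.2067448456987191 0.2021226051871365 0.2123898614947756 inside plate px 9Traceback (most recent call last):
  File "tray.py", line 14, in <module>
    b=np.arange(S.min()+.015,S.max()-.015,.004)
ValueError: arange: cannot compute length
```

```bash
python3 -c "
from workcell import arm
s=arm.read_state();print(s['time'],s['force'])
print(arm.job_done())"
```

```text
20.8833 [-0.60702752 -0.53165573  0.62730719]
the job is handed in; nothing more can be done
None
```

I slid the drawer into the empty bay, pulled it back against the closed gate and let go. I handed the job in at 20.9 s; no verdict is reported.

- **Insertion:** The drawer's own nose lifted the gate, and the pictures show the gate riding on the drawer and then hanging shut behind the tail. The push never took more than about 5 N, and the hand stayed clear of the gate.
- **Gate test:** I felt the gate on the way back and held a pull that read 7.4 to 9.1 N for about 0.67 s. A first hold at about 6.5 to 7 N lasted roughly the same time. I then eased the pull off, opened the jaws and retracted.
- **Last pictures:** The gate is closed. The handle sits 97.1 mm in front of the gate's axle bar, against 97.6 mm on the drawer in the full bay, so the tail is about 3 mm inside the axle. The handle is in the middle of the lane (within 0.5 mm) at the expected height (84 mm). Most of the other things on the bench look to be where they were. The arm hid the tape roll, the sample box and part of the tip cup and wash bottle in that view.
- **Checks that failed or were not done:** My last check of the tray's outline found no points, so the drawer's in-bay angle rests on the handle position and the rails. I also had no direct reading of the force on the gate; the pull figures come from the wrist sensor, which is noisy by about 1 N.

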